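# Load the bottle warmer by its colour clips and latch it down

## Robot

A 6-joint arm with a two-finger parallel gripper is mounted at the origin on a cart in front of the work surface, level with it; the furniture and walls round the work are solid. World frame = base frame: x ahead of the robot, y to its left, z up, the work surface at z = 0. Lengths are in m, angles in rad, forces in N, time in s.
With the tool pointing down it reaches from about 0.35 to 0.975 m from the base axis. Payload 4.9 kg.
Tool frame: the origin (TCP) lies at the very end of the fingers, on their centre line; the grasp point (between the pads) lies manip.grip_point_offset behind it (manip.grip_point_offset is the distance from the TCP to the grasp point, in m); z points along the fingers, y is the direction in which the jaws open and shut (so a half turn about z gives the same grasp; the last joint's range is limited). The gripper opens to 85 mm and grips with 20 to 120 N. Pads are 22 mm wide; open, the fingers measure 114 mm over their backs; the gripper's body (76 mm by 85 mm) begins 54 mm behind the grasp point. The pads swing forward as they close: fully open they stand 13 mm farther back than shut.
Start: joints at [-1.283, 0.053, 1.613, -0, 1.476, -0.119], TCP at [0.247, -0.574, 0.202] pointing down, gripper open.
Joint ranges: [-3.01, 3.01], [-1.01, 2.22], [0.06, 2.58], [-1.02, 4.17], [0.09, 2.62], [-3.14, 3.14]. Speed limits (rad/s): [2.57, 2.57, 3.14, 3.14, 3.14, 3.14].

## Interface

Orientations are given as a unit quaternion [w, x, y, z].
In Python, from plant import status, grab_frame, camera_params, ticket, boxes_of, outline_of, manip gives the robot as it stands. The module is installed in compiled form; this text tells all that it offers.
- The arm moves only by the tool play_rows, never from a script. Its argument "deltas" is a list of rows, each a list of 2 entries, a list of its own where there are three numbers: the shift along the world's x, y, z in m, then the turn about the world's z in rad. A call has 1 to 5 rows; each row is the pose to reach, as a shift and turn from the pose commanded when the call began; what a row does not reach only later rows make up. A row lasts 1/8 s, in which the tool goes at most 62.5 mm and 10.7 degrees, less where a joint would pass 70% of its speed; a pose out of reach is approached as far as the arm can. A call with a gripper value outside its range is refused whole. "grip" is the opening, from -1 (shut) to 1 (fully open), set as the call begins (left out, the last holds). The fingers move at their own pace and stop on an object; the grip force is fixed at half the most. Time passes only in rows, so rows that repeat a pose let the fingers close. It gives the time, the measured TCP pose, the force and the opening at its end, in the units of the state.
- status.state(): the state, without advancing time (a new reading comes with each control period).
- grab_frame(name): name is "side" or "top"; returns (picture, depth): 480x640x3 uint8, blue, green, red; 480x640 float32, m along the optical axis (not along the pixel's ray), 0 where there is no reading.
- camera_params(name): a dict with "mtx" (3x3 intrinsics, pixels), "world_from_camera" (4x4, takes a point from camera to world coordinates). Camera axes: x right, y up, looking along -z (the intrinsics and any distortion apply to the point x, -y, -z); pixel columns grow to the right and rows downward; lengths in m; the calibration is good to about 2 mm. A picture is of the moment at which its call begins. camera_params takes no time and is no camera call.
- ticket.job_done(): hands the job in, once; it reports no verdict.
Trained networks look in the newest picture that a camera, given by its name, has taken for a name from the list of things; names that differ only in an ending like _2 or _b are one class to them, and where a whole thing is asked for, a point or a joint stands for the part that bears it (a point fixed in the world has none). Each returns a list of dicts, best first, with "confidence" (0 to 1); they miss things now and then, are a little off and sometimes report something else, mostly with a low value. They report only what shows in the picture. A call takes as long as a camera call. They do not tell look-alikes from the thing itself.
- boxes_of(camera, name): "box" ([left, top, right, bottom] in pixels, round what is visible of it).
- outline_of(camera, name): "region" (480x640 bool, what is visible of it) and "box" ([left, top, right, bottom] in pixels, round what is visible of it).
The state is a dict: "time": time; "joint_pos": joint angles; "joint_vel": joint speeds; "joint_efforts": joint torques, N m; "tool_pos": TCP position; "tool_rot": TCP orientation; "contact_force": force on the tool from outside, world axes, zero at the start; "ft_torque": the same for the moment, N m; "gripper_width": opening from 0.0 (shut) to 1.0 (fully open).
Only numpy, scipy, OpenCV 4.12 (cv2) and the standard library are available. Lean on these libraries where they do the work, as an engineer would, in place of code of your own. Each camera call takes 0.05 s, during which the arm holds its last target.

## Task

Bring the four calibration bottles to temperature before the meter is calibrated: move them from the white bench rack into the raised carrier of the warmer, each kept upright and set into the socket beside the clip of its own cap colour. Only when all four stand in their sockets, press the carrier down (the black knob is there for that) until the catch holds it, and let go.

Things in the scene. Friction and masses are not known exactly. Their poses are not given: they have to be found in the camera images.
- red_bottle_mid (a point): Centre, half-way up, of the bottle with red cap and reddish label. Round, 48 mm in diameter, 100 mm tall, about 110 g; body straight up to 65 mm, then shoulders; cap 35 mm wide, from 82 mm up, tight. z is its axis. Starts upright in the white bench rack: a low block, 262 x 76 mm, with four sockets 20 mm deep in a row at 62 mm pitch; its top is 30 mm below this point.
- yellow_bottle_mid (a point): Centre, half-way up, of the bottle with yellow cap and yellow label. Round, 48 mm in diameter, 100 mm tall, about 110 g; body straight up to 65 mm, then shoulders; cap 35 mm wide, from 82 mm up, tight. z is its axis. Starts upright in the white bench rack: a low block, 262 x 76 mm, with four sockets 20 mm deep in a row at 62 mm pitch; its top is 30 mm below this point.
- blue_bottle_mid (a point): Centre, half-way up, of the bottle with blue cap and blue label. Round, 48 mm in diameter, 100 mm tall, about 110 g; body straight up to 65 mm, then shoulders; cap 35 mm wide, from 82 mm up, tight. z is its axis. Starts upright in the white bench rack: a low block, 262 x 76 mm, with four sockets 20 mm deep in a row at 62 mm pitch; its top is 30 mm below this point.
- green_bottle_mid (a point): Centre, half-way up, of the bottle with green cap and plain green label. Round, 48 mm in diameter, 100 mm tall, about 110 g; body straight up to 65 mm, then shoulders; cap 35 mm wide, from 82 mm up, tight. z is its axis. Starts upright in the white bench rack: a low block, 262 x 76 mm, with four sockets 20 mm deep in a row at 62 mm pitch; its top is 30 mm below this point.
- red_place (a point): Floor centre of the warmer's socket beside the red clip, carrier raised (this point does not sink). A bottle in it has its centre 50 mm higher. Round, 56 mm wide, 20 mm deep, chamfered; four in a row, 62 mm pitch. The flat red clip (36 x 15 x 5 mm) is on the front deck, 49 mm towards -x, its top 20 mm above this point. x: from clip to socket; y: along the row, away from the knob; z up.
- yellow_place (a point): Floor centre of the warmer's socket beside the yellow clip, carrier raised (this point does not sink). A bottle in it has its centre 50 mm higher. Round, 56 mm wide, 20 mm deep, chamfered; four in a row, 62 mm pitch. The flat yellow clip (36 x 15 x 5 mm) is on the front deck, 49 mm towards -x, its top 20 mm above this point. x: from clip to socket; y: along the row, away from the knob; z up.
- blue_place (a point): Floor centre of the warmer's socket beside the blue clip, carrier raised (this point does not sink). A bottle in it has its centre 50 mm higher. Round, 56 mm wide, 20 mm deep, chamfered; four in a row, 62 mm pitch. The flat blue clip (36 x 15 x 5 mm) is on the front deck, 49 mm towards -x, its top 20 mm above this point. x: from clip to socket; y: along the row, away from the knob; z up.
- green_place (a point): Floor centre of the warmer's socket beside the green clip, carrier raised (this point does not sink). A bottle in it has its centre 50 mm higher. Round, 56 mm wide, 20 mm deep, chamfered; four in a row, 62 mm pitch. The flat green clip (36 x 15 x 5 mm) is on the front deck, 49 mm towards -x, its top 20 mm above this point. x: from clip to socket; y: along the row, away from the knob; z up.
- carrier (a joint): Travel of the aluminium carrier with the sockets, sunk in the white warmer (340 x 117 x 75 mm), in m: 0 raised on its spring, 0.026 bottom stop. Pressing takes 8 N at first, 12 N at the bottom, less the bottles' weight (about 4 N), plus 1 N for the catch. Beyond about 0.0235 the pawl with the red tab snaps over a pin and holds it at about 0.023; let go earlier, it springs up.
- press_knob (a point): Centre of the top of the black mushroom knob (34 mm wide) on a steel stem at the end of the carrier, in line with the sockets, 54 mm beyond the centre of the last. It moves with the carrier; push it straight down. Raised, it is 82 mm above the socket floors. The pawl's bracket stands 31 mm beyond the stem, no more than 8 mm higher than the raised knob.
Not all that is in view belongs to the job. Leave any orange or purple look-alike of the part that bears blue_bottle_mid alone.

How it is judged:
On the way, in this order (a step that is already met when the one before it is completed fails the run):
1. all four bottles stand in the sockets of their colours while the carrier is still raised (horizontal distance between red_bottle_mid and red_place below 0.012 m and angle between each of red_bottle_mid, yellow_bottle_mid, blue_bottle_mid, green_bottle_mid's own z axis and vertical below 0.12 rad and z of red_bottle_mid in the frame of red_place below 0.058 m and horizontal distance between yellow_bottle_mid and yellow_place below 0.012 m and z of yellow_bottle_mid in the frame of yellow_place below 0.058 m and horizontal distance between blue_bottle_mid and blue_place below 0.012 m and z of blue_bottle_mid in the frame of blue_place below 0.058 m and horizontal distance between green_bottle_mid and green_place below 0.012 m and z of green_bottle_mid in the frame of green_place below 0.058 m and value of joint carrier below 0.01 m), for 0.2 s.
2. the carrier is pressed down to the catch (value of joint carrier above 0.019 m), for 0.2 s.
At the end, for the whole second after the job is handed in: The carrier is held down by the catch (more than 19 mm down) with the robot away, and every bottle stands upright (within 0.12 rad) and at rest in the socket of its own colour, its centre within 12 mm of that place's centre line and down with the carrier (horizontal distance between red_bottle_mid and red_place below 0.012 m and angle between each of red_bottle_mid, yellow_bottle_mid, blue_bottle_mid, green_bottle_mid's own z axis and vertical below 0.12 rad and z of red_bottle_mid in the frame of red_place below 0.036 m and horizontal distance between yellow_bottle_mid and yellow_place below 0.012 m and z of yellow_bottle_mid in the frame of yellow_place below 0.036 m and horizontal distance between blue_bottle_mid and blue_place below 0.012 m and z of blue_bottle_mid in the frame of blue_place below 0.036 m and horizontal distance between green_bottle_mid and green_place below 0.012 m and z of green_bottle_mid in the frame of green_place below 0.036 m and value of joint carrier above 0.019 m and linear speed of each of red_bottle, yellow_bottle, blue_bottle, green_bottle below 0.02 m/s); the robot touches nothing.
It fails at once if a bottle is tipped over or laid down (more than 0.7 rad) (angle between any of red_bottle_mid, yellow_bottle_mid, blue_bottle_mid, green_bottle_mid's own z axis and vertical above 0.7 rad).
It also fails if it takes over 128 s, if anything falls off the work surface, if the arm or the gripper's body presses on something with over 40 N, if the wrist force passes 120 N, or if a joint passes its speed limit or range.

## Working session

There is one attempt and no reset: what is moved stays moved. The work goes in short steps, Python scripts to look and compute and a tool call to move; the robot and the scene stay as the last step left them, time stands still between calls to the robot, and variables do not carry over. Pictures are saved under pics/ and viewed, and the job is handed in when it is done.

Besides the shell and the picture viewer there is one more tool, called after "Call:" as name(argument=value, ...), one argument or row to a line, values as JSON. play_rows: Moves the arm, as the interface text tells. Its arguments: {"type":"object","properties":{"deltas":{"type":"array"},"grip":{"type":"number"}},"required":["deltas"]}

```bash
mkdir -p pics; python3 - <<'E'
from plant import status, grab_frame, camera_params, manip
import cv2, numpy as np
print(status.state()); print(manip.grip_point_offset)
for n in ("side","top"):
    im,d=grab_frame(n); cv2.imwrite(f"pics/{n}0.png",im); np.save(f"/tmp/{n}.npy",d); print(n,camera_params(n))
E
```

```text
{'time': 0.0, 'joint_pos': array([-1.28299095e+00,  5.33553539e-02,  1.61425181e+00,  8.83535875e-06,
        1.47596124e+00, -1.18981576e-01]), 'joint_vel': array([-0.00063811, -0.00250083, -0.00117677,  0.0004256 ,  0.00201236,
        0.00175742]), 'joint_efforts': array([ 1.71694533e-03, -3.93677688e+01, -3.70179713e+01, -2.54153622e-05,
        7.07662912e-03,  1.46338536e-06]), 'tool_pos': array([ 0.24711506, -0.5733631 ,  0.20068919]), 'tool_rot': array([-9.84728055e-04,  9.79386364e-01,  2.01993499e-01, -7.89076294e-05]), 'contact_force': array([0.80678707, 0.11665712, 0.90015607]), 'ft_torque': array([ 0.02586139,  0.01925372, -0.02676202]), 'gripper_width': 1.0014231176041406}
0.0187
side {'mtx': array([[477.40017712,   0.        , 322.10644849],
       [  0.        , 477.40017712, 232.73564047],
       [  0.        ,   0.        ,   1.        ]]), 'world_from_camera': array([[-0.79387667,  0.29733866, -0.53042393, -0.07459662],
       [-0.60773188, -0.35850737,  0.70861444,  0.76975912],
       [ 0.02053758,  0.88490801,  0.46531282,  0.66755964],
       [ 0.        ,  0.        ,  0.        ,  1.        ]])}
top {'mtx': array([[545.51665172,   0.        , 309.28123132],
       [  0.        , 545.51665172, 237.30452199],
       [  0.        ,   0.        ,   1.        ]]), 'world_from_camera': array([[-0.05627872,  0.95130611, -0.30306666,  0.11016925],
       [-0.99841213, -0.05288282,  0.01940699, -0.04567544],
       [ 0.00243497,  0.30367763,  0.95277173,  1.49277106],
       [ 0.        ,  0.        ,  0.        ,  1.        ]])}
```

View pics/side0.png

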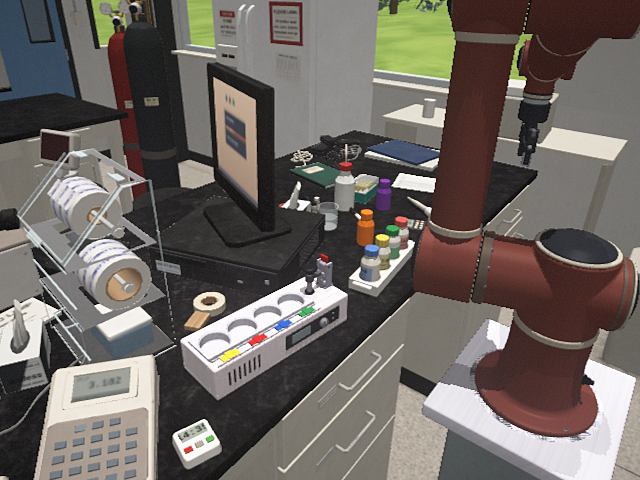

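View pics/top0.png

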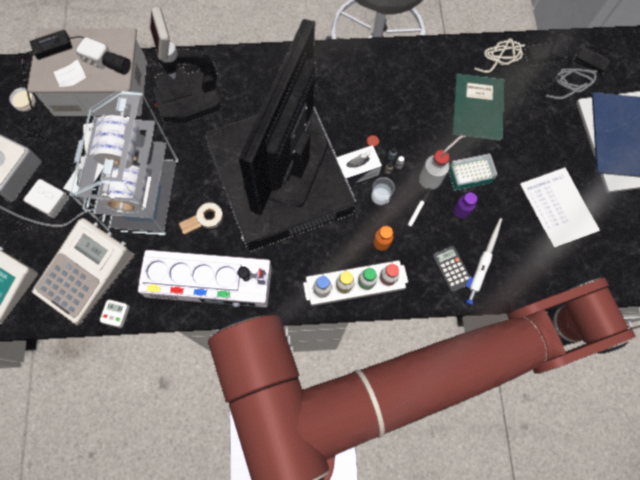

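```bash
cat > h.py <<'E'
from plant import status, grab_frame, camera_params, ticket, boxes_of, outline_of, manip
import cv2, numpy as np
def dep(name,d,u,v):
    P=camera_params(name);K=P["mtx"];T=P["world_from_camera"]
    p=np.stack([(u-K[0,2])/K[0,0]*d,-(v-K[1,2])/K[1,1]*d,-d],-1)
    return p@T[:3,:3].T+T[:3,3]
def atz(name,u,v,z):
    u=np.asarray(u,float);v=np.asarray(v,float)
    a=dep(name,np.ones_like(u),u,v);c=camera_params(name)["world_from_camera"][:3,3]
    r=a-c; return c+r*((z-c[2])/r[...,2])[...,None]
E
python3 - <<'E'
from h import *
im=cv2.imread("pics/top0.png");d=np.load("/tmp/top.npy")
cv2.imwrite("pics/tz1.png",cv2.resize(im[220:330,125:275],None,fx=5,fy=5,interpolation=2))
cv2.imwrite("pics/tz2.png",cv2.resize(im[220:320,290:420],None,fx=6,fy=6,interpolation=2))
vv,uu=np.mgrid[:480,:640]
P=dep("top",d,uu,vv)
for n,(u,v) in dict(b=(322,284),y=(346,280),g=(369,275),r=(391,271),orange=(385,234),rackfront=(310,300),s1=(156,270),s4=(227,273),deck=(190,285),knob=(243,272)).items(): print(n,P[v,u].round(3))
for n in "red yellow blue green".split():
    g=grab_frame("top") if n=="red" else 0
    print(n,[(b["confidence"],np.round(b["box"],1)) for b in boxes_of("top",n+"_bottle_mid")])
print([(b["confidence"],np.round(b["box"],1)) for b in boxes_of("top","press_knob")],[(b["confidence"],np.round(b["box"],1)) for b in boxes_of("top","carrier")])
E
```

```text
b [ 0.422 -0.1    0.108]
y [ 0.428 -0.162  0.112]
g [ 0.438 -0.223  0.111]
r [ 0.447 -0.282  0.108]
orange [ 0.551 -0.277  0.101]
rackfront [ 0.403 -0.068 -0.001]
s1 [0.496 0.344 0.06 ]
s4 [0.477 0.153 0.06 ]
deck [0.444 0.247 0.086]
knob [0.456 0.1   0.143]
red [(0.87, array([383.3, 263.5, 402. , 286.2])), (0.33, array([312.4, 276.2, 331.2, 297.1]))]
yellow [(0.54, array([336. , 268.5, 355.5, 297.2]))]
blue [(0.86, array([452.9, 190.4, 476.4, 221.6])), (0.63, array([311.7, 278.8, 329.7, 297.4])), (0.57, array([375.5, 228.1, 393.5, 249.7]))]
green [(0.63, array([357.5, 267.9, 379.1, 289.7])), (0.39, array([142.6, 257.7, 255.1, 293.9]))]
[(0.91, array([146.8, 258.5, 257.1, 291.2]))] []
```

View pics/tz1.png

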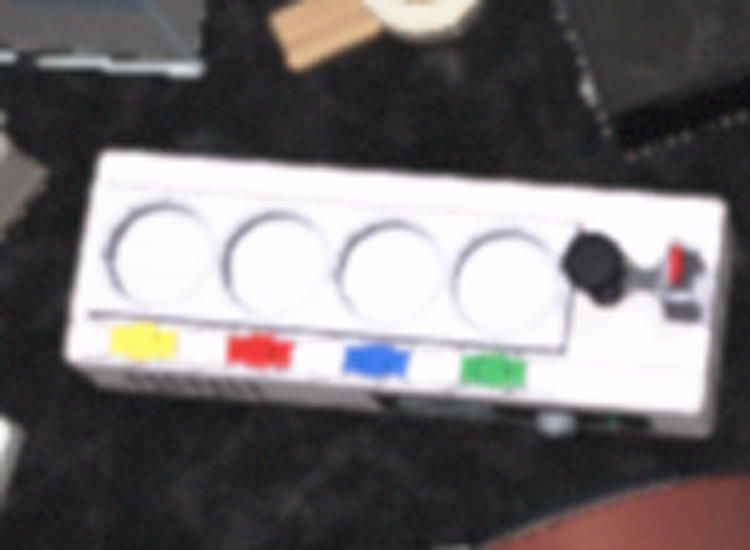

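View pics/tz2.png

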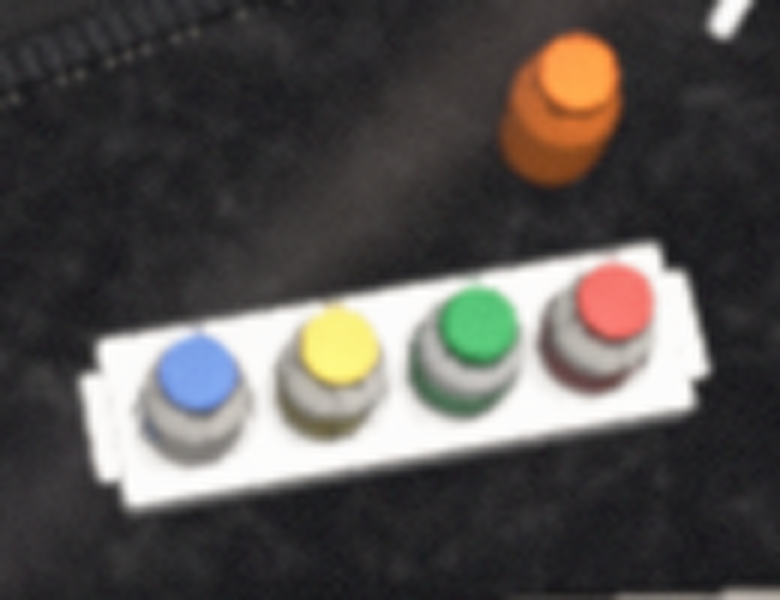

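```bash
python3 - <<'E'
from h import *
d0={"top":np.load("/tmp/top.npy"),"side":np.load("/tmp/side.npy")}
vv,uu=np.mgrid[:480,:640]
def hsvr(c,H):
    h,s,v=[H[...,i].astype(int) for i in range(3)]
    m={"red":((h<7)|(h>172)),"yellow":(h>22)&(h<35),"blue":(h>102)&(h<125),"green":(h>55)&(h<85)}[c]
    return m&(s>110)&(v>80)
R={"top":{"cap":(305,255,405,300),"clip":(140,280,240,303)},"side":{"cap":(355,210,415,265),"clip":(210,300,320,365)}}
for cam in R:
    im=cv2.imread(f"pics/{cam}0.png");H=cv2.cvtColor(im,cv2.COLOR_BGR2HSV);P=dep(cam,d0[cam],uu,vv)
    for part,(l,t,r,b) in R[cam].items():
        pts=[]
        for c in ("blue","yellow","green","red") if part=="cap" else ("yellow","red","blue","green"):
            m=hsvr(c,H); k=np.zeros_like(m);k[t:b,l:r]=m[t:b,l:r]
            z=P[...,2]; zt=np.percentile(z[k],70) if k.any() else 0
            kk=k&(np.abs(z-(.109 if part=="cap" else .0805))<.006)
            n,lab,st,ce=cv2.connectedComponentsWithStats(kk.astype(np.uint8))
            i=1+np.argmax(st[1:,4]); 
            p=atz(cam,*ce[i],.11 if part=="cap" else .08); q=np.median(P[lab==i],0)
            pts.append(p); print(cam,part,c,st[i,4],ce[i].round(1),p.round(4),"depthmed",q.round(4))
        pts=np.array(pts); df=np.diff(pts,axis=0); print(np.linalg.norm(df[:,:2],axis=1).round(4), np.degrees(np.arctan2(*(pts[-1]-pts[0])[:2])))
P=dep("top",d0["top"],uu,vv)
for n,(u,v) in dict(decktop=(150,262),deck2=(264,295),floor=(181,273),racktop=(334,276),rt2=(380,285),fr=(200,302)).items(): print(n,P[v-1:v+2,u-1:u+2].reshape(-1,3).mean(0).round(4))
P=dep("side",d0["side"],uu,vv)
for n,(u,v) in dict(sflo=(243,327),sflo2=(268,315)).items(): print(n,P[v-1:v+2,u-1:u+2].reshape(-1,3).mean(0).round(4))
im=cv2.imread("pics/side0.png");cv2.imwrite("pics/sz1.png",cv2.resize(im[240:400,175:355],None,fx=4,fy=3.7,interpolation=2))
cv2.imwrite("pics/sz2.png",cv2.resize(im[180:300,310:450],None,fx=5,fy=5,interpolation=2))
E
```

```text
top cap blue 86 [322.4 282.1] [ 0.4265 -0.101   0.11  ] depthmed [ 0.4268 -0.1014  0.1076]
top cap yellow 99 [345.8 277.6] [ 0.4351 -0.1625  0.11  ] depthmed [ 0.4355 -0.1628  0.1079]
top cap green 99 [369.3 273.9] [ 0.4413 -0.2243  0.11  ] depthmed [ 0.4424 -0.2247  0.1073]
top cap red 102 [391.9 270.1] [ 0.4484 -0.2842  0.11  ] depthmed [ 0.449  -0.2841  0.1082]
[0.0621 0.0621 0.0603] 173.19622674719275
top clip yellow 55 [153.2 287.8] [0.4429 0.3447 0.08  ] depthmed [0.4429 0.344  0.0797]
top clip red 57 [176.6 289.8] [0.434 0.283 0.08 ] depthmed [0.4341 0.2827 0.0793]
top clip blue 53 [199.9 291.7] [0.4254 0.2216 0.08  ] depthmed [0.4247 0.2213 0.0803]
top clip green 39 [222.9 293.7] [0.4168 0.1613 0.08  ] depthmed [0.4167 0.1605 0.0803]
[0.0623 0.062  0.061 ] -171.91791996010164
side cap blue 76 [371.3 247.9] [ 0.4238 -0.0925  0.11  ] depthmed [ 0.4271 -0.0977  0.1065]
side cap yellow 80 [381.9 237.5] [ 0.4316 -0.1539  0.11  ] depthmed [ 0.4355 -0.1616  0.1063]
side cap green 73 [392.2 228.1] [ 0.4376 -0.2151  0.11  ] depthmed [ 0.4413 -0.2209  0.1066]
side cap red 59 [401.4 219.3] [ 0.4446 -0.2757  0.11  ] depthmed [ 0.4474 -0.2803  0.1063]
[0.0619 0.0615 0.0611] 173.53811329262192
side clip yellow 123 [229.2 354.6] [0.4402 0.3481 0.08  ] depthmed [0.4412 0.3476 0.0789]
side clip red 112 [257.1 338.7] [0.4317 0.2868 0.08  ] depthmed [0.4323 0.286  0.0787]
side clip blue 92 [282.4 324.4] [0.4231 0.2261 0.08  ] depthmed [0.4243 0.2255 0.079 ]
side clip green 73 [305.8 311.1] [0.4143 0.1651 0.08  ] depthmed [0.4156 0.164  0.0792]
[0.0619 0.0613 0.0616] -171.94951660269444
decktop [0.5147 0.3561 0.0772]
deck2 [0.4086 0.0538 0.0735]
floor [0.4839 0.2763 0.061 ]
racktop [ 0.4604 -0.1372  0.0288]
rt2 [ 0.4279 -0.2612  0.0298]
fr [0.4133 0.2354 0.0049]
sflo [0.4956 0.262  0.0593]
sflo2 [0.4836 0.203  0.0594]
```

View pics/sz1.png

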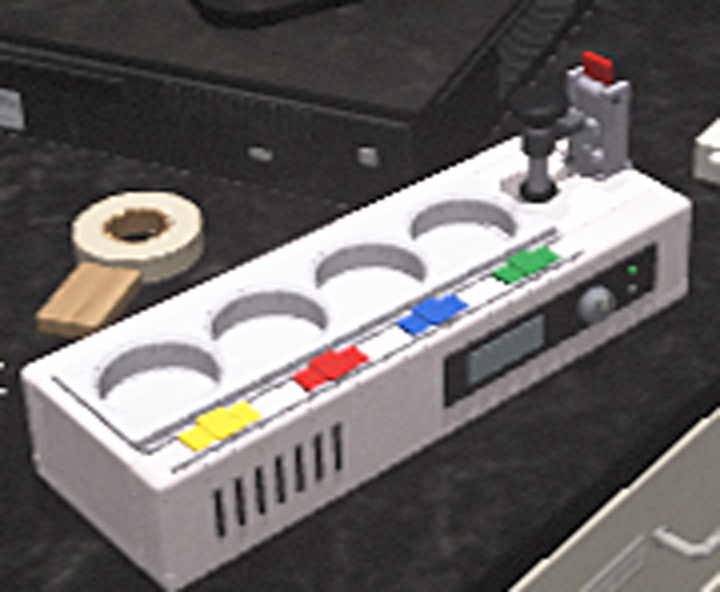

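View pics/sz2.png

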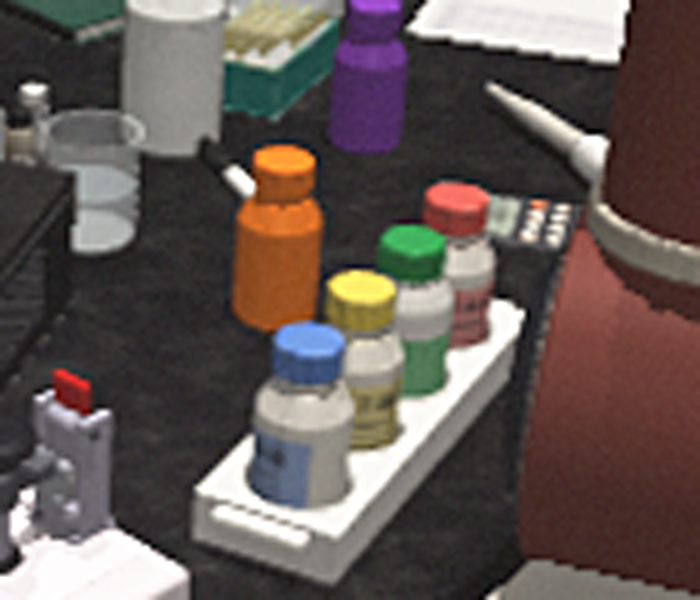

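```bash
python3 - <<'E'
from h import *
vv,uu=np.mgrid[:480,:640]
for c in("top","side"):
    d=np.load(f"/tmp/{c}.npy");P=dep(c,d,uu,vv)[d>0]
    for (y0,y1) in ((-.1,0),(0,.1),(.1,.2),(.2,.3),(.3,.42)):
        for z0 in (.03,.1,.16,.25):
            m=(P[:,1]>y0)&(P[:,1]<y1)&(P[:,2]>z0)&(P[:,2]<1)&(P[:,0]>.53)&(P[:,0]<.9)
            if m.any(): print(c,y0,z0,"minx",np.percentile(P[m,0],1).round(3),"maxz",P[m,2].max().round(2),m.sum())
E
```

```text
top -0.1 0.03 minx 0.588 maxz 0.49 7063
top -0.1 0.1 minx 0.646 maxz 0.49 5906
top -0.1 0.16 minx 0.647 maxz 0.49 4739
top -0.1 0.25 minx 0.647 maxz 0.49 4226
top 0 0.03 minx 0.554 maxz 0.48 4344
top 0 0.1 minx 0.6 maxz 0.48 2828
top 0 0.16 minx 0.6 maxz 0.48 2710
top 0 0.25 minx 0.6 maxz 0.48 2363
top 0.1 0.03 minx 0.578 maxz 0.1 2227
top 0.1 0.1 minx 0.682 maxz 0.1 2
top 0.2 0.03 minx 0.531 maxz 0.1 64
top 0.3 0.03 minx 0.537 maxz 0.38 6131
top 0.3 0.1 minx 0.62 maxz 0.38 5762
top 0.3 0.16 minx 0.62 maxz 0.38 4719
top 0.3 0.25 minx 0.62 maxz 0.38 2806
side -0.1 0.03 minx 0.583 maxz 0.48 4058
side -0.1 0.1 minx 0.647 maxz 0.48 3251
side -0.1 0.16 minx 0.751 maxz 0.48 2502
side -0.1 0.25 minx 0.746 maxz 0.48 1926
side 0 0.03 minx 0.553 maxz 0.48 8608
side 0 0.1 minx 0.599 maxz 0.48 6435
side 0 0.16 minx 0.599 maxz 0.48 5176
side 0 0.25 minx 0.599 maxz 0.48 3824
side 0.1 0.03 minx 0.558 maxz 0.1 3967
side 0.1 0.1 minx 0.712 maxz 0.1 1
side 0.2 0.03 minx 0.53 maxz 0.09 221
side 0.3 0.03 minx 0.536 maxz 0.37 7916
side 0.3 0.1 minx 0.616 maxz 0.37 6639
side 0.3 0.16 minx 0.616 maxz 0.37 5567
side 0.3 0.25 minx 0.616 maxz 0.37 3192
```

Call:
play_rows(
  deltas=[
    [[0.179, 0.475, 0], 1.283],
    [[0.179, 0.475, 0], 1.283],
    [[0.179, 0.475, 0], 1.283],
    [[0.179, 0.475, 0], 1.283],
    [[0.179, 0.475, 0], 1.283],
  ],
  grip=1,
)

```text
time: 1.08
tool_pos: [0.3579, -0.2798, 0.2021]
tool_rot: [0.0, 0.781, 0.625, 0.0]
contact_force: [-0.1, 0.4, -0.3]
gripper_width: 0.998
```

Call:
play_rows(
  deltas=[
    [[0.068, 0.182, 0], 0.34],
    [[0.068, 0.182, 0], 0.34],
    [[0.068, 0.182, 0], 0.34],
    [[0.068, 0.182, 0], 0.34],
    [[0.068, 0.182, 0], 0.34],
  ],
)

```text
time: 1.7
tool_pos: [0.4255, -0.0996, 0.202]
tool_rot: [0.0, 0.665, 0.746, -0.0]
contact_force: [0.5, -0.1, 0.1]
gripper_width: 1.001
```

```bash
python3 - <<'E'
from h import *
s=status.state(); print(s["tool_pos"].round(4),s["tool_rot"].round(4),s["joint_pos"].round(3))
for c in("top","side"):
    im,d=grab_frame(c); cv2.imwrite(f"pics/{c}1.png",im)
E
```

```text
[ 0.4255 -0.0996  0.202 ] [ 2.000e-04  6.654e-01  7.465e-01 -3.000e-04] [-4.000e-01 -4.250e-01  2.029e+00 -1.000e-03  1.538e+00 -5.150e-01]
```

View pics/side1.png

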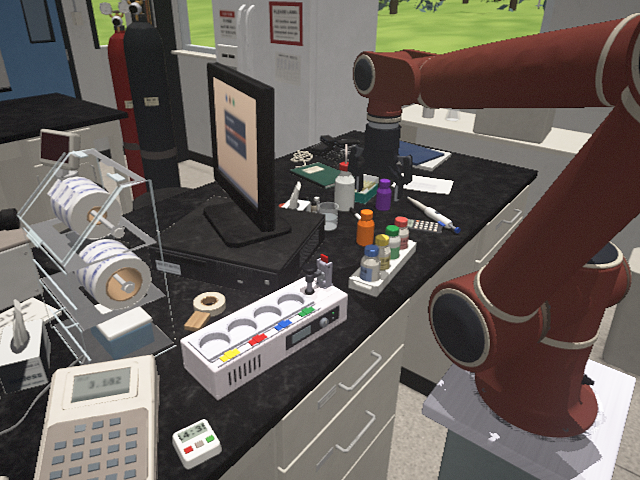

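```bash
cat >> h.py <<'E'
def proj(name,p):
    P=camera_params(name);K=P["mtx"];T=np.linalg.inv(P["world_from_camera"])
    c=T[:3,:3]@np.asarray(p)+T[:3,3]; return np.array([K[0,0]*c[0]/-c[2]+K[0,2],-K[1,1]*c[1]/-c[2]+K[1,2]])
E
python3 - <<'E'
from h import *
for c in("top","side"): print(proj(c,[0.4255,-.0996,.202]),proj(c,[.426,-.0986,.11]))
a=cv2.imread("pics/side1.png")[100:280,330:450];b=cv2.imread("pics/top1.png")[200:340,260:420]
cv2.imwrite("pics/a1.png",cv2.resize(a,None,fx=4,fy=3.3));cv2.imwrite("pics/b1.png",cv2.resize(b,None,fx=4,fy=4))
E
```

```text
[322.83234976 273.96937648] [321.50876985 282.30724693]
[375.05004268 211.69388009] [371.87137679 246.6474053 ]
```

View pics/a1.png

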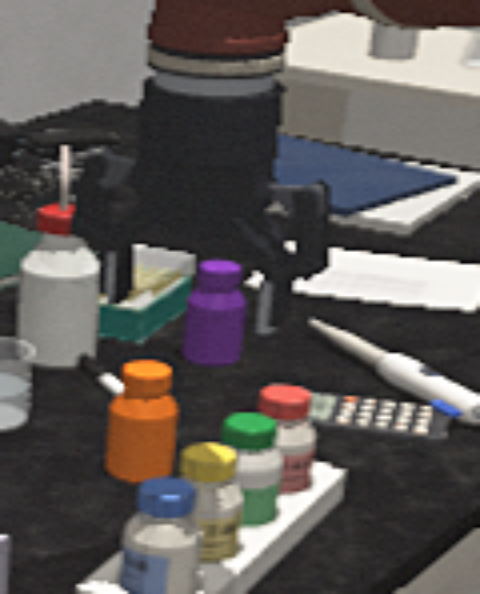

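View pics/b1.png

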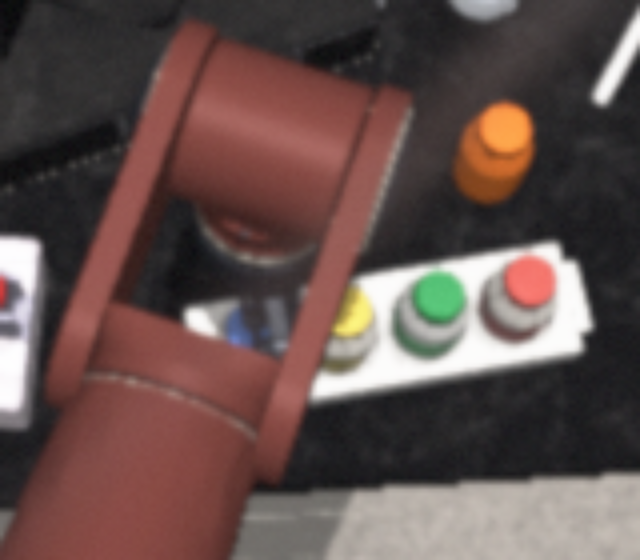

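```bash
python3 - <<'E'
from h import *
im=cv2.imread("pics/side1.png");S=6
cr=cv2.resize(im[120:220,330:430],None,fx=S,fy=S,interpolation=2)
ax=np.array([.993,.118,0])
for z in (.202,.215,.23):
  for s in (-.0425,.0425):
    p=proj("side",np.array([.4255,-.0996,z])+ax*s); print(z,p.round(1))
    cv2.drawMarker(cr,tuple(int(round(t)) for t in ((p[0]-330)*S,(p[1]-120)*S)),(0,255,255),0,10)
cv2.imwrite("pics/c1.png",cr)
E
```

```text
0.202 [392.1 216.1]
0.202 [358.5 207.5]
0.215 [392.7 210.9]
0.215 [358.8 202.4]
0.23 [393.3 204.8]
0.23 [359.2 196.4]
```

View pics/c1.png

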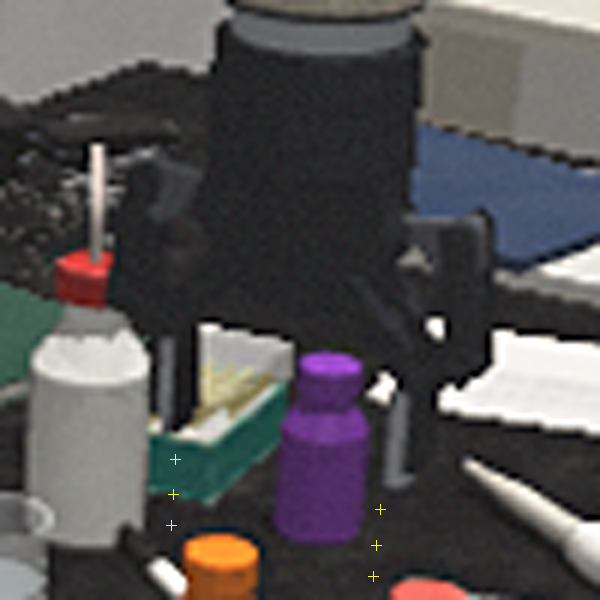

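```bash
python3 - <<'E'
from h import *
im,d=grab_frame("side")
for u,v in ((397,199),(396,195),(398,188),(399,185),(359,190),(358,182),(358,178),(360,190),(361,186)):
    print(u,v,dep("side",d[v,u],u,v).round(3))
im,d=grab_frame("top")
for v in range(272,290,3):
  print(v,[tuple(dep("top",d[v,u],u,v).round(3)) for u in (318,324,329,333)])
E
```

```text
397 199 [ 0.374 -0.102  0.248]
396 195 [ 0.375 -0.097  0.258]
398 188 [ 0.375 -0.103  0.273]
399 185 [ 0.369 -0.095  0.284]
359 190 [ 0.464 -0.085  0.25 ]
358 182 [ 0.467 -0.085  0.269]
358 178 [ 0.469 -0.086  0.278]
360 190 [ 0.465 -0.092  0.248]
361 186 [ 0.464 -0.093  0.257]
272 [(np.float64(0.48), np.float64(-0.095), np.float64(0.006)), (np.float64(0.387), np.float64(-0.095), np.float64(0.375)), (np.float64(0.388), np.float64(-0.106), np.float64(0.368)), (np.float64(0.11), np.float64(-0.046), np.float64(1.493))]
275 [(np.float64(0.466), np.float64(-0.093), np.float64(0.029)), (np.float64(0.388), np.float64(-0.096), np.float64(0.345)), (np.float64(0.388), np.float64(-0.107), np.float64(0.343)), (np.float64(0.387), np.float64(-0.115), np.float64(0.347))]
278 [(np.float64(0.439), np.float64(-0.09), np.float64(0.106)), (np.float64(0.39), np.float64(-0.097), np.float64(0.309)), (np.float64(0.38), np.float64(-0.106), np.float64(0.347)), (np.float64(0.388), np.float64(-0.117), np.float64(0.315))]
281 [(np.float64(0.43), np.float64(-0.09), np.float64(0.109)), (np.float64(0.383), np.float64(-0.097), np.float64(0.31)), (np.float64(0.373), np.float64(-0.106), np.float64(0.35)), (np.float64(0.383), np.float64(-0.117), np.float64(0.307))]
284 [(np.float64(0.421), np.float64(-0.089), np.float64(0.115)), (np.float64(0.377), np.float64(-0.096), np.float64(0.305)), (np.float64(0.368), np.float64(-0.105), np.float64(0.346)), (np.float64(0.366), np.float64(-0.114), np.float64(0.348))]
287 [(np.float64(0.317), np.float64(-0.075), np.float64(0.553)), (np.float64(0.373), np.float64(-0.096), np.float64(0.294)), (np.float64(0.361), np.float64(-0.105), np.float64(0.348)), (np.float64(0.315), np.float64(-0.101), np.float64(0.552))]
```

Call:
play_rows(
  deltas=[
    [[0, 0, 0], 0],
    [[0, 0, 0], 0],
    [[0, 0, 0], 0],
    [[0, 0, 0], 0],
    [[0, 0, 0], 0],
  ],
  grip=-1,
)

```text
time: 2.52
tool_pos: [0.4255, -0.0995, 0.2019]
tool_rot: [-0.0, 0.666, 0.746, -0.0]
contact_force: [1.5, -0.0, 0.5]
gripper_width: -0.002
```

```bash
python3 - <<'E'
from h import *
im,d=grab_frame("side");S=6
s=status.state();print(s["tool_pos"],s["gripper_width"])
cr=cv2.resize(im[120:220,330:430],None,fx=S,fy=S,interpolation=2)
for z in (.202,.22,.24):
    p=proj("side",np.array([*s["tool_pos"][:2],z])); print(z,p.round(1))
    cv2.drawMarker(cr,tuple(int(round(t)) for t in ((p[0]-330)*S,(p[1]-120)*S)),(0,255,255),0,10)
cv2.imwrite("pics/c2.png",cr)
vv,uu=np.mgrid[:480,:640];P=dep("side",d,uu,vv)
for v in range(180,216,3): print(v,[tuple(float(t) for t in P[v,u].round(3)) for u in (370,375,380)])
E
```

```text
[ 0.42550194 -0.09951698  0.20191485] 0.003579620081460613
0.202 [375.  211.7]
0.22 [375.6 204.6]
0.24 [376.2 196.5]
180 [(0.442, -0.094, 0.277), (0.425, -0.088, 0.283), (0.416, -0.093, 0.284)]
183 [(0.714, -0.552, 0.06), (0.425, -0.089, 0.276), (0.414, -0.091, 0.278)]
186 [(0.712, -0.549, 0.05), (0.426, -0.091, 0.268), (0.412, -0.089, 0.272)]
189 [(0.71, -0.547, 0.04), (0.423, -0.087, 0.263), (0.416, -0.096, 0.262)]
192 [(0.715, -0.558, 0.024), (0.426, -0.093, 0.253), (0.413, -0.093, 0.256)]
195 [(0.712, -0.553, 0.015), (0.424, -0.092, 0.247), (0.414, -0.095, 0.248)]
198 [(0.712, -0.554, 0.004), (0.423, -0.09, 0.24), (0.414, -0.096, 0.241)]
201 [(0.702, -0.539, 0.0), (0.422, -0.09, 0.233), (0.639, -0.497, 0.033)]
204 [(0.689, -0.519, -0.0), (0.674, -0.527, 0.001), (0.639, -0.499, 0.021)]
207 [(0.677, -0.5, -0.001), (0.661, -0.506, 0.001), (0.642, -0.506, 0.007)]
210 [(0.552, -0.29, 0.1), (0.65, -0.489, -0.0), (0.639, -0.503, -0.002)]
213 [(0.541, -0.273, 0.1), (0.639, -0.47, -0.001), (0.625, -0.479, -0.0)]
```

View pics/c2.png

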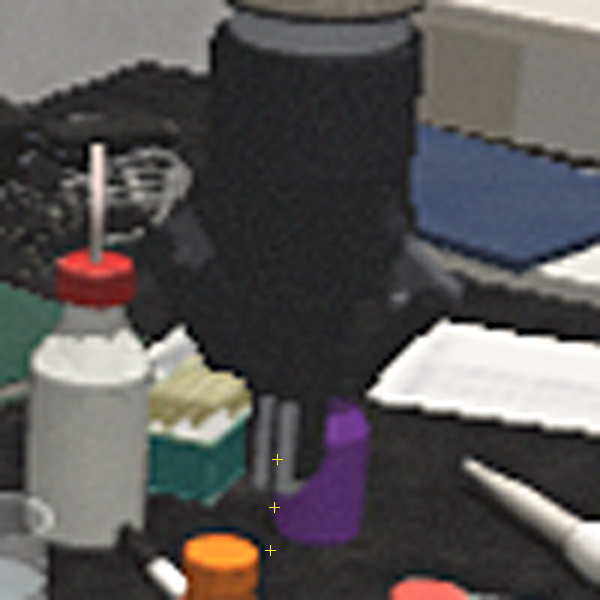

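Call:
play_rows(
  deltas=[
    [[0, 0, 0], 0],
    [[0, 0, 0], 0],
    [[0, 0, 0], 0],
    [[0, 0, -0.05], 0],
    [[0, 0, -0.1], 0],
  ],
  grip=1,
)

```text
time: 3.2
tool_pos: [0.4263, -0.0999, 0.1016]
tool_rot: [0.001, 0.666, 0.746, 0.0]
contact_force: [-0.2, 0.2, -1.2]
gripper_width: 0.996
```

```bash
python3 - <<'E'
from h import *
im,d=grab_frame("side");S=6
s=status.state();print(s["tool_pos"],s["contact_force"],s["gripper_width"])
cr=cv2.resize(im[180:290,330:440],None,fx=S,fy=S,interpolation=2)
cv2.imwrite("pics/c3.png",cr[:600])
vv,uu=np.mgrid[:480,:640];P=dep("side",d,uu,vv)
np.save("/tmp/P.npy",P)
E
```

```text
[ 0.42084169 -0.09763734  0.09342519] [-4.82404984  0.72193643 -4.41842001] 0.9993287752110913
```

View pics/c3.png

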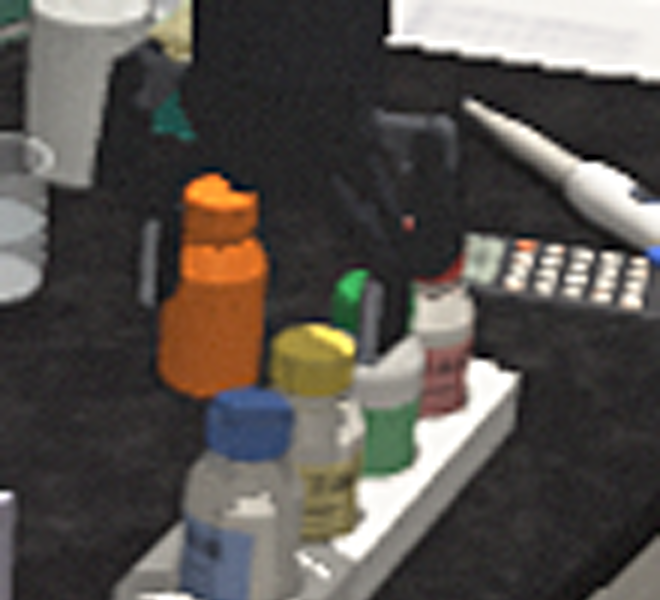

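```bash
python3 - <<'E'
from h import *
s=status.state();print(s["tool_pos"],s["contact_force"],s["joint_vel"].round(3))
P=np.load("/tmp/P.npy")
for u in (354,355,391,392):
  print(u,[(v,*[float(t) for t in P[v,u].round(3)]) for v in (222,226,229,231,235,238,240,242)])
E
```

```text
[ 0.42084169 -0.09763734  0.09342519] [-4.82404984  0.72193643 -4.41842001] [ 0.003 -0.014  0.014  0.004  0.177  0.001]
354 [(222, 0.471, -0.083, 0.167), (226, 0.472, -0.087, 0.155), (229, 0.471, -0.085, 0.148), (231, -0.075, 0.77, 0.668), (235, 0.605, -0.298, -0.001), (238, 0.593, -0.28, 0.0), (240, 0.586, -0.27, 0.0), (242, 0.582, -0.263, -0.002)]
355 [(222, 0.47, -0.087, 0.166), (226, 0.47, -0.087, 0.156), (229, 0.468, -0.085, 0.149), (231, 0.618, -0.323, -0.002), (235, 0.602, -0.299, -0.0), (238, 0.591, -0.282, 0.0), (240, 0.588, -0.277, -0.003), (242, 0.576, -0.26, 0.001)]
391 [(222, 0.38, -0.095, 0.192), (226, 0.379, -0.095, 0.182), (229, 0.379, -0.098, 0.173), (231, 0.377, -0.094, 0.17), (235, 0.378, -0.098, 0.158), (238, 0.375, -0.094, 0.153), (240, 0.375, -0.094, 0.148), (242, 0.433, -0.207, 0.074)]
392 [(222, 0.378, -0.096, 0.192), (226, 0.376, -0.095, 0.183), (229, 0.375, -0.094, 0.176), (231, 0.376, -0.097, 0.169), (235, 0.375, -0.096, 0.16), (238, 0.374, -0.098, 0.152), (240, 0.377, -0.103, 0.143), (242, 0.431, -0.208, 0.074)]
```

Call:
play_rows(
  deltas=[
    [[0, 0, 0], 0],
    [[0, 0, 0], 0],
  ],
)

```text
time: 3.5
tool_pos: [0.4272, -0.1003, 0.1047]
tool_rot: [0.002, 0.666, 0.746, 0.001]
contact_force: [0.4, 0.2, -0.3]
gripper_width: 0.995
```

```bash
python3 - <<'E'
from h import *
s=status.state();print(s["tool_pos"],s["tool_rot"].round(3),s["contact_force"],s["joint_vel"].round(3),s["joint_pos"])
im,d=grab_frame("side")
vv,uu=np.mgrid[:480,:640];P=dep("side",d,uu,vv)
for u in (390,391,392,393):
  print(u,[(v,*[float(t) for t in P[v,u].round(3)]) for v in (235,238,240,242,244,246)])
E
```

```text
[ 0.42719988 -0.10026156  0.10465911] [0.002 0.666 0.746 0.001] [ 0.42221668  0.23182516 -0.2839438 ] [ 0.003 -0.008 -0.011  0.001 -0.005  0.001] [-4.00437985e-01 -3.42766247e-01  2.13277517e+00  6.26568679e-06
  1.34735810e+00 -5.13977087e-01]
390 [(235, 0.381, -0.099, 0.156), (238, 0.38, -0.098, 0.149), (240, 0.436, -0.206, 0.08), (242, 0.435, -0.206, 0.074), (244, 0.434, -0.205, 0.069), (246, 0.434, -0.207, 0.062)]
391 [(235, 0.378, -0.098, 0.158), (238, 0.376, -0.096, 0.151), (240, 0.435, -0.21, 0.078), (242, 0.434, -0.21, 0.073), (244, 0.431, -0.205, 0.07), (246, 0.431, -0.206, 0.063)]
392 [(235, 0.376, -0.099, 0.158), (238, 0.375, -0.099, 0.151), (240, 0.432, -0.21, 0.079), (242, 0.43, -0.208, 0.075), (244, 0.428, -0.204, 0.071), (246, 0.43, -0.209, 0.063)]
393 [(235, 0.373, -0.098, 0.16), (238, 0.376, -0.106, 0.148), (240, 0.428, -0.209, 0.081), (242, 0.428, -0.209, 0.075), (244, 0.427, -0.209, 0.07), (246, 0.426, -0.208, 0.064)]
```

Call:
play_rows(
  deltas=[
    [[0, 0, -0.03], 0],
    [[0, 0, -0.055], 0],
    [[0, 0, -0.055], 0],
    [[0, 0, -0.055], 0],
  ],
)

```text
time: 4.05
tool_pos: [0.427, -0.1002, 0.0491]
tool_rot: [0.002, 0.666, 0.746, 0.001]
contact_force: [-0.0, 0.0, 0.4]
gripper_width: 0.999
```

```bash
python3 - <<'E'
from h import *
s=status.state();print(s["tool_pos"],s["contact_force"])
S=6
im,d=grab_frame("side");
cr=cv2.resize(im[190:290,340:440],None,fx=S,fy=S,interpolation=2);cv2.imwrite("pics/c4.png",cr)
im,d=grab_frame("top");cr=cv2.resize(im[210:310,270:400],None,fx=S,fy=S,interpolation=2);cv2.imwrite("pics/d4.png",cr)
E
```

```text
[ 0.42702161 -0.10020165  0.04909538] [-0.00164453  0.00711245  0.36734535]
```

View pics/c4.png

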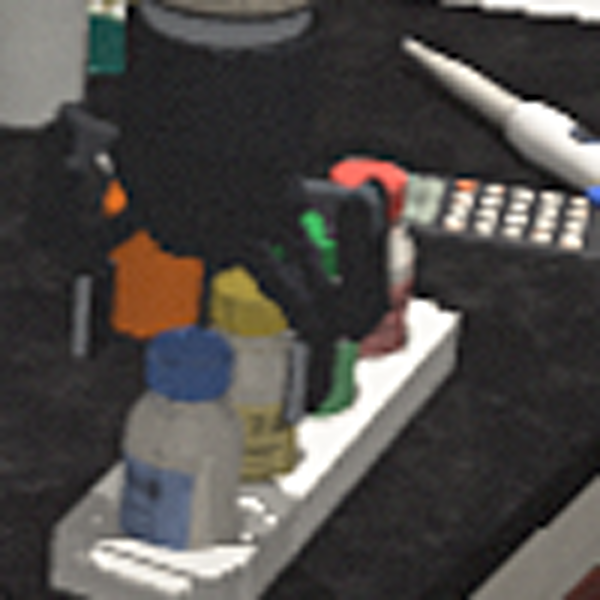

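View pics/d4.png

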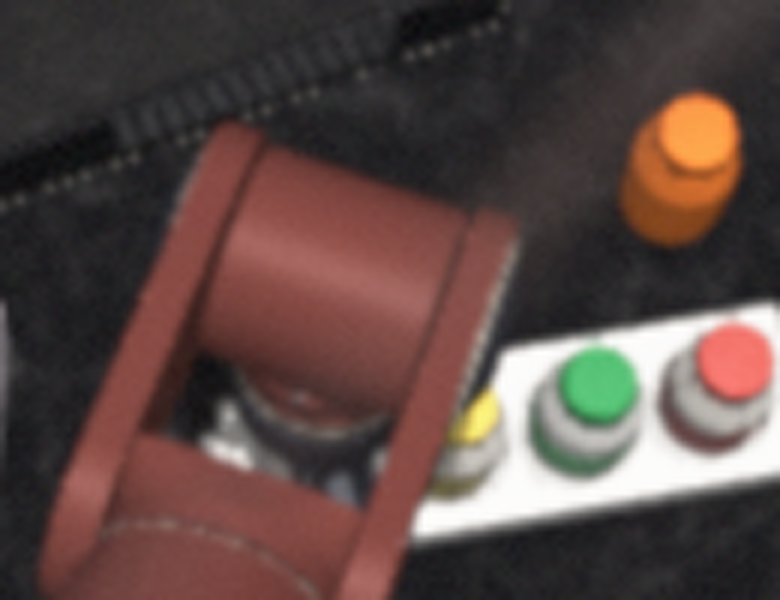

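```bash
python3 - <<'E'
from h import *
im,d=grab_frame("side")
vv,uu=np.mgrid[:480,:640];P=dep("side",d,uu,vv)
for u in (355,354,365,370,375,380,385,389):
  print(u,[(v,*[float(t) for t in P[v,u].round(3)]) for v in range(200,262,4)  if P[v,u,1]>-.12])
E
```

```text
355 [(208, 0.483, -0.104, 0.193), (212, 0.473, -0.089, 0.191), (216, 0.474, -0.092, 0.179), (228, 0.467, -0.083, 0.153), (232, 0.467, -0.085, 0.141), (236, 0.47, -0.09, 0.128), (240, 0.466, -0.086, 0.119), (244, 0.469, -0.09, 0.106), (248, 0.469, -0.092, 0.094)]
354 [(208, 0.483, -0.099, 0.194), (212, 0.477, -0.09, 0.189), (216, 0.477, -0.092, 0.178), (220, 0.485, -0.105, 0.16), (228, 0.48, -0.1, 0.142), (232, 0.471, -0.087, 0.139), (236, 0.47, -0.086, 0.129), (240, 0.467, -0.083, 0.12), (244, 0.47, -0.088, 0.106), (248, 0.469, -0.087, 0.096)]
365 [(200, 0.434, -0.065, 0.241), (204, 0.432, -0.063, 0.232), (208, 0.433, -0.066, 0.221), (212, 0.432, -0.066, 0.211), (216, 0.447, -0.093, 0.187), (220, 0.439, -0.08, 0.184), (224, 0.437, -0.079, 0.175), (228, 0.443, -0.089, 0.158), (248, 0.439, -0.088, 0.106), (252, 0.44, -0.092, 0.093), (256, 0.438, -0.09, 0.083), (260, 0.432, -0.082, 0.078)]
370 [(200, 0.421, -0.066, 0.244), (204, 0.42, -0.066, 0.235), (208, 0.419, -0.065, 0.226), (212, 0.417, -0.063, 0.217), (216, 0.419, -0.067, 0.205), (220, 0.43, -0.087, 0.184), (224, 0.429, -0.087, 0.
[... 937 characters left out ...]
 (208, 0.391, -0.082, 0.228), (212, 0.392, -0.086, 0.216), (216, 0.396, -0.094, 0.202), (220, 0.394, -0.093, 0.193), (224, 0.392, -0.091, 0.185), (228, 0.393, -0.094, 0.173), (232, 0.39, -0.091, 0.165), (236, 0.388, -0.088, 0.156)]
389 [(200, 0.388, -0.092, 0.245), (204, 0.389, -0.095, 0.234), (208, 0.386, -0.091, 0.226), (212, 0.388, -0.096, 0.214), (216, 0.388, -0.098, 0.203), (220, 0.387, -0.098, 0.194), (224, 0.386, -0.098, 0.184), (228, 0.395, -0.117, 0.163), (232, 0.392, -0.114, 0.155), (236, 0.382, -0.097, 0.154), (240, 0.381, -0.097, 0.144), (244, 0.378, -0.092, 0.137), (248, 0.379, -0.096, 0.125), (252, 0.379, -0.098, 0.113), (256, 0.376, -0.094, 0.105), (260, 0.376, -0.096, 0.093)]
```

Call:
play_rows(
  deltas=[
    [[0, 0, -0.015], 0],
    [[0, 0, -0.025], 0],
    [[0, 0, -0.034], 0],
    [[0, 0, -0.034], 0],
  ],
)

```text
time: 4.7
tool_pos: [0.4244, -0.0991, 0.0115]
tool_rot: [-0.001, 0.666, 0.746, -0.0]
contact_force: [-0.7, -0.4, 1.1]
gripper_width: 1.002
```

```bash
python3 - <<'E'
from h import *
s=status.state();print(s["tool_pos"],s["contact_force"])
S=6
im,d=grab_frame("side");
cr=cv2.resize(im[190:290,340:440],None,fx=S,fy=S,interpolation=2);cv2.imwrite("pics/c5.png",cr)
E
```

```text
[ 0.42444146 -0.09910849  0.01151797] [-0.67788154 -0.38836605  1.06759972]
```

View pics/c5.png

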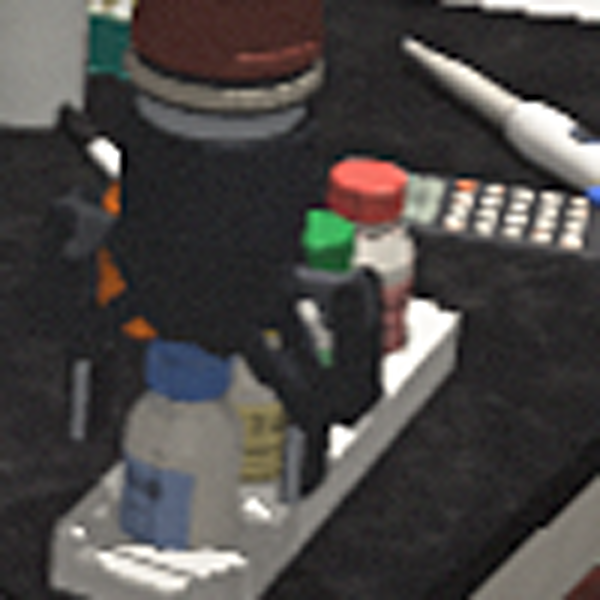

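Call:
play_rows(
  deltas=[
    [[0, 0, 0], 0],
    [[0, 0, 0], 0],
    [[0, 0, 0], 0],
    [[0, 0, 0], 0],
  ],
  grip=-1,
)

```text
time: 5.25
tool_pos: [0.4266, -0.0999, 0.0138]
tool_rot: [0.001, 0.666, 0.746, 0.001]
contact_force: [2.9, 0.4, 3.9]
gripper_width: 0.548
```

```bash
python3 - <<'E'
from h import *
s=status.state();print(s["tool_pos"],s["contact_force"],s["gripper_width"],s["gripper_width"]*85)
S=6
im,d=grab_frame("side");
cr=cv2.resize(im[190:290,340:440],None,fx=S,fy=S,interpolation=2);cv2.imwrite("pics/c6.png",cr)
E
```

```text
[ 0.42661504 -0.09990508  0.01377408] [2.94205161 0.43608144 3.86066978] 0.5484512085986848 46.618352730888205
```

View pics/c6.png

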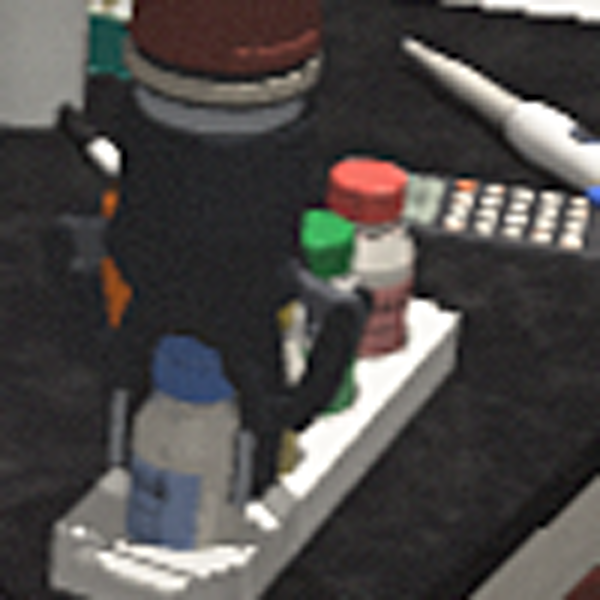

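Call:
play_rows(
  deltas=[
    [[0, 0, 0.015], 0],
    [[0, 0, 0.05], 0],
    [[0, 0, 0.1], 0],
    [[0, 0, 0.15], 0],
    [[0, 0, 0.18], 0],
  ],
)

```text
time: 5.92
tool_pos: [0.4253, -0.0997, 0.1951]
tool_rot: [0.001, 0.666, 0.746, -0.0]
contact_force: [0.3, 0.2, -1.1]
gripper_width: 0.549
```

Call:
play_rows(
  deltas=[
    [[0.005, 0.03, 0], -0.03],
    [[0.012, 0.08, 0], -0.08],
    [[0.02, 0.135, 0], -0.13],
    [[0.029, 0.19, 0], -0.18],
    [[0.037, 0.245, 0], -0.22],
  ],
)

```text
time: 6.55
tool_pos: [0.4614, 0.147, 0.1919]
tool_rot: [-0.0, 0.744, 0.668, -0.001]
contact_force: [1.1, -0.2, -1.4]
gripper_width: 0.547
```

Call:
play_rows(
  deltas=[
    [[0.007, 0.045, 0], -0.03],
    [[0.01, 0.071, 0], -0.04],
    [[0.01, 0.071, 0], -0.04],
    [[0.01, 0.071, 0], -0.04],
  ],
)

```text
time: 7.05
tool_pos: [0.4718, 0.2157, 0.1921]
tool_rot: [-0.0, 0.757, 0.653, -0.001]
contact_force: [-0.7, -0.8, -0.9]
gripper_width: 0.55
```

```bash
python3 - <<'E'
from h import *
s=status.state();print(s["tool_pos"],s["tool_rot"].round(3),s["contact_force"],s["gripper_width"])
im,d=grab_frame("side");
cv2.imwrite("pics/c7.png",im);np.save("/tmp/side.npy",d)
im,d=grab_frame("top");cv2.imwrite("pics/d7.png",im);np.save("/tmp/top.npy",d)
E
```

```text
[0.47179062 0.21566962 0.1920719 ] [-0.     0.757  0.653 -0.001] [-0.72926126 -0.81319322 -0.87375384] 0.5500189561519814
```

View pics/c7.png

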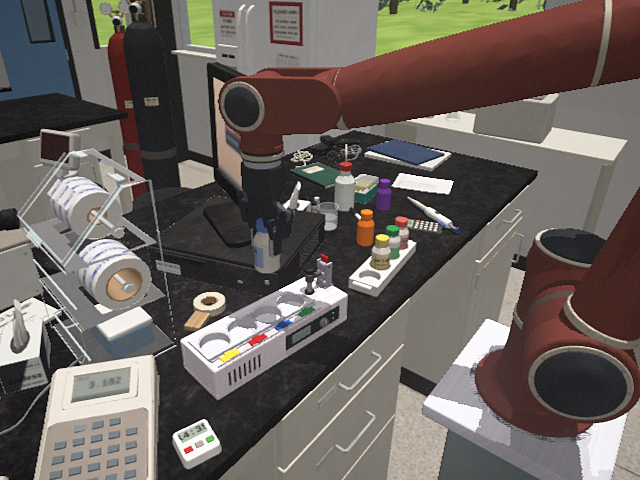

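View pics/d7.png

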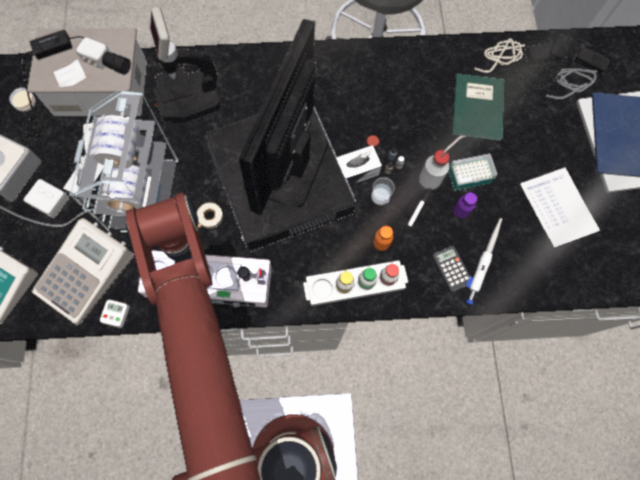

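Call:
play_rows(
  deltas=[
    [[0.001, 0.001, -0.04], 0],
    [[0.001, 0.001, -0.075], 0],
    [[0.001, 0.001, -0.09], 0],
    [[0.001, 0.001, -0.09], 0],
  ],
)

```text
time: 7.65
tool_pos: [0.4729, 0.2167, 0.1021]
tool_rot: [-0.0, 0.757, 0.653, -0.001]
contact_force: [0.1, 0.5, -0.1]
gripper_width: 0.547
```

```bash
cat >> h.py <<'E'
from scipy.optimize import least_squares
def fitbottle(d,g,z0,z1,cam="side",r=.024):
    vv,uu=np.mgrid[:480,:640];P=dep(cam,d,uu,vv)[d>0]
    m=(np.hypot(P[:,0]-g[0],P[:,1]-g[1])<.032)&(P[:,2]>z0)&(P[:,2]<z1)
    Q=P[m]
    # exclude gripper pads: keep points within narrow angle to camera
    c=camera_params(cam)["world_from_camera"][:2,3]; w=c-np.array(g);w/=np.linalg.norm(w)
    f=lambda p:np.hypot(Q[:,0]-p[0],Q[:,1]-p[1])-r
    s=least_squares(f,g,loss="soft_l1",f_scale=.001)
    return s.x.round(4),m.sum(),np.abs(s.fun).mean().round(4)
E
python3 - <<'E'
from h import *
s=status.state();print(s["tool_pos"],s["tool_rot"].round(3),s["contact_force"],s["gripper_width"])
im,d=grab_frame("side")
b0=s["tool_pos"][2]-.0035
print("bottom",b0)
print(fitbottle(d,(.471,.217),b0+.005,b0+.035))
for n,g in dict(y=(.4334,-.1602),g=(.4406,-.2218),r=(.4479,-.2834)).items(): print(n,fitbottle(d,g,.035,.07))
S=6;cr=cv2.resize(im[230:330,220:320],None,fx=S,fy=S,interpolation=2);cv2.imwrite("pics/c8.png",cr)
E
```

```text
[0.47288345 0.21671041 0.10210849] [-0.     0.757  0.653 -0.001] [ 0.05247639  0.48523312 -0.06941066] 0.5470228645728994
bottom 0.09860849024987349
(array([0.4714, 0.2138]), np.int64(288), np.float64(0.0009))
y (array([ 0.4362, -0.1643]), np.int64(228), np.float64(0.0013))
g (array([ 0.4427, -0.226 ]), np.int64(117), np.float64(0.0013))
r (array([ 0.45  , -0.2867]), np.int64(94), np.float64(0.0016))
```

View pics/c8.png

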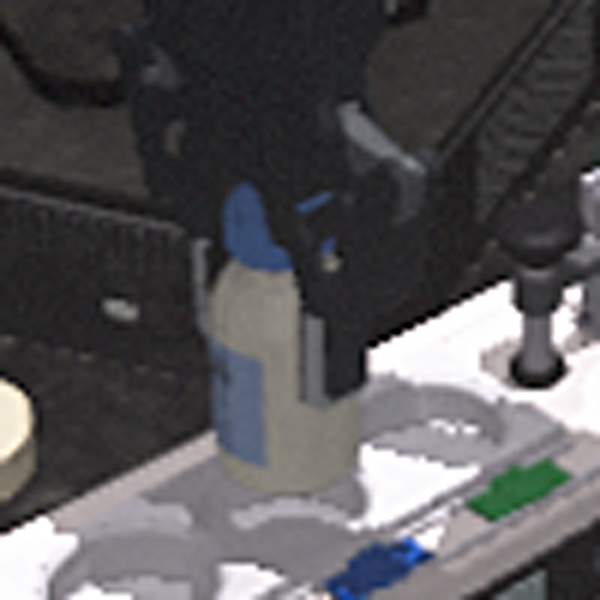

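```bash
python3 - <<'E'
from h import *
s=status.state()
im,d=grab_frame("side");S=7
o=(222,240)
cr=cv2.resize(im[o[1]:o[1]+85,o[0]:o[0]+110],None,fx=S,fy=S,interpolation=2)
t=np.linspace(0,2*np.pi,73)
def circ(c,z,r,col):
    q=np.array([(proj("side",(c[0]+r*np.cos(a),c[1]+r*np.sin(a),z))-o+.5)*S for a in t]).astype(np.int32)
    cv2.polylines(cr,[q],True,col,1)
C=np.array([.4715,.2189]);st=np.array([-.0087,-.0614])
for k,col in ((-1,(0,0,255)),(0,(255,0,0)),(1,(0,200,0))): circ(C+k*st,.08,.028,col)
B=np.array([.4715,.2165])
circ(B,.0986,.024,(0,255,255)); 
circ(B,.0986+.06,.024,(0,255,255))
cv2.imwrite("pics/c9.png",cr)
E
```

```text
(no output)
```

View pics/c9.png

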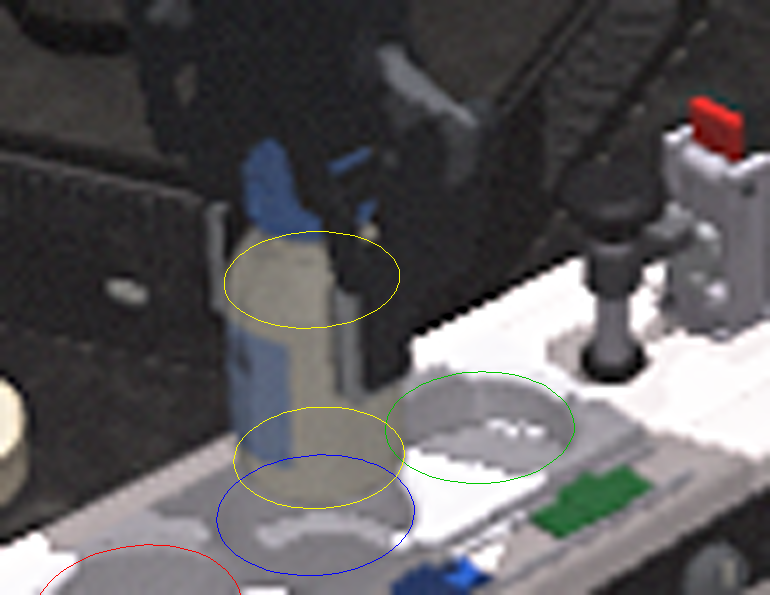

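Call:
play_rows(
  deltas=[
    [[0, 0.002, -0.01], 0],
    [[0, 0.002, -0.02], 0],
    [[0, 0.002, -0.029], 0],
    [[0, 0.002, -0.036], 0],
    [[0, 0.002, -0.036], 0],
  ],
)

```text
time: 8.38
tool_pos: [0.4734, 0.2194, 0.0666]
tool_rot: [-0.0, 0.757, 0.653, -0.0]
contact_force: [0.3, -0.2, -0.6]
gripper_width: 0.549
```

```bash
cat >> h.py <<'E'
def view(fn,o,wh=(110,85),S=7,circs=()):
    im,d=grab_frame("side")
    cr=cv2.resize(im[o[1]:o[1]+wh[1],o[0]:o[0]+wh[0]],None,fx=S,fy=S,interpolation=2)
    t=np.linspace(0,2*np.pi,73)
    for c,z,r in circs:
        q=np.array([(proj("side",(c[0]+r*np.cos(a),c[1]+r*np.sin(a),z))-np.array(o)+.5)*S for a in t]).astype(np.int32)
        cv2.polylines(cr,[q],True,(0,255,255),1)
    cv2.imwrite(fn,cr); s=status.state(); print(s["time"],s["tool_pos"].round(4),s["tool_rot"].round(3),s["contact_force"].round(1),s["gripper_width"].round(3))
E
python3 -c "
from h import *
view('pics/c10.png',(222,240))"
```

```text
Traceback (most recent call last):
  File "h.py", line 31, in view
    cv2.imwrite(fn,cr); s=status.state(); print(s["time"],s["tool_pos"].round(4),s["tool_rot"].round(3),s["contact_force"].round(1),s["gripper_width"].round(3))
                                                                                                                                    ^^^^^^^^^^^^^^^^^^^^^^^^
AttributeError: 'float' object has no attribute 'round'
```

View pics/c10.png

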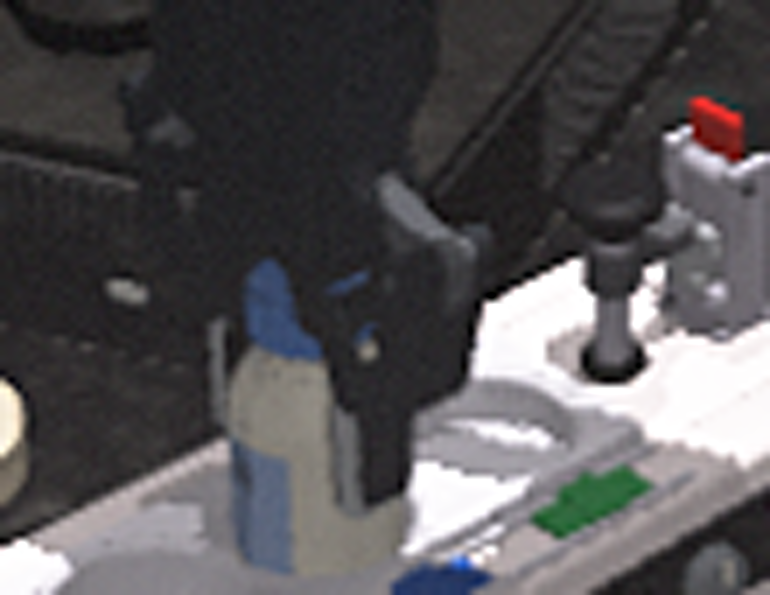

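Call:
play_rows(
  deltas=[
    [[0, 0, -0.002], 0],
    [[0, 0, -0.002], 0],
  ],
)

```text
time: 8.68
tool_pos: [0.4739, 0.2196, 0.0658]
tool_rot: [0.0, 0.757, 0.653, 0.0]
contact_force: [-0.7, -0.5, 2.2]
gripper_width: 0.551
```

Call:
play_rows(
  deltas=[
    [[0, 0, 0], 0],
    [[0, 0, 0], 0],
    [[0, 0, 0], 0],
    [[0, 0, 0], 0],
  ],
  grip=1,
)

```text
time: 9.18
tool_pos: [0.4734, 0.2194, 0.0648]
tool_rot: [-0.0, 0.757, 0.653, -0.0]
contact_force: [-0.0, -0.5, 1.1]
gripper_width: 1.002
```

Call:
play_rows(
  deltas=[
    [[0, 0, 0.02], 0],
    [[0, 0, 0.06], 0],
    [[0, 0, 0.11], 0],
    [[0, 0, 0.125], 0],
    [[0, 0, 0.125], 0],
  ],
)

```text
time: 9.8
tool_pos: [0.4741, 0.2197, 0.1909]
tool_rot: [0.0, 0.757, 0.653, 0.001]
contact_force: [-0.1, -0.5, -0.2]
gripper_width: 1.004
```

```bash
sed -i 's/s\["gripper_width"\].round(3)/round(s["gripper_width"],3)/' h.py
python3 -c "
from h import *
view('pics/c11.png',(222,240),circs=[((.4715,.2189),.08,.028),((.4715,.2189),.11,.024)])"
```

```text
9.85 [0.4731 0.2193 0.189 ] [-0.     0.757  0.653 -0.   ] [-0.3  0.2 -0.3] 0.999
```

View pics/c11.png

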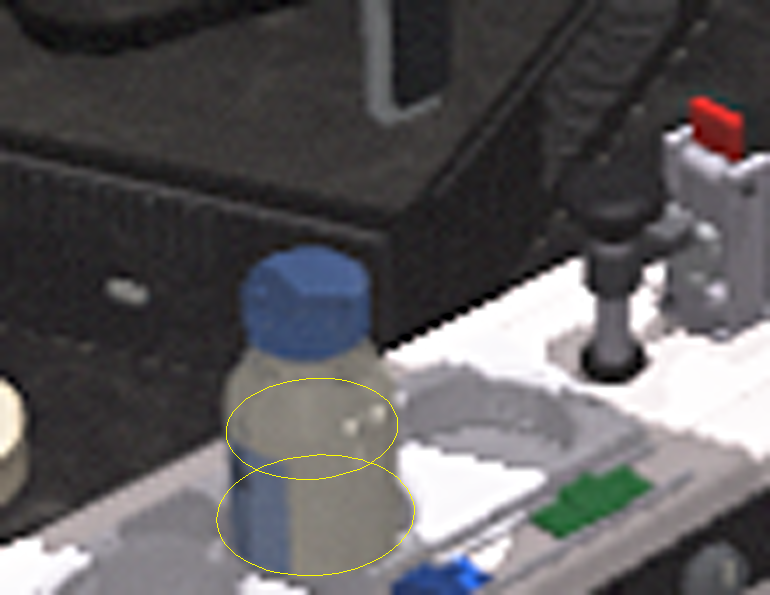

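Call:
play_rows(
  deltas=[
    [[-0.006, -0.055, 0], 0.04],
    [[-0.012, -0.115, 0], 0.09],
    [[-0.018, -0.175, 0], 0.14],
    [[-0.025, -0.235, 0], 0.19],
    [[-0.031, -0.295, 0], 0.23],
  ],
)

```text
time: 10.48
tool_pos: [0.4407, -0.0769, 0.1871]
tool_rot: [-0.002, 0.676, 0.737, -0.001]
contact_force: [0.8, -0.7, -1.0]
gripper_width: 1.003
```

Call:
play_rows(
  deltas=[
    [[-0.006, -0.05, 0], 0.03],
    [[-0.01, -0.086, 0], 0.03],
    [[-0.01, -0.086, 0], 0.03],
    [[-0.01, -0.086, -0.04], 0.03],
    [[-0.01, -0.086, -0.08], 0.03],
  ],
)

```text
time: 11.1
tool_pos: [0.432, -0.1604, 0.1076]
tool_rot: [-0.001, 0.666, 0.746, 0.0]
contact_force: [-0.3, -0.1, -0.9]
gripper_width: 1.003
```

```bash
python3 -c "
from h import *
view('pics/c12.png',(330,190),(115,85))"
```

```text
11.15 [ 0.428  -0.1581  0.101 ] [-0.006  0.666  0.746 -0.001] [-2.7  1.  -3.9] 0.997
```

View pics/c12.png

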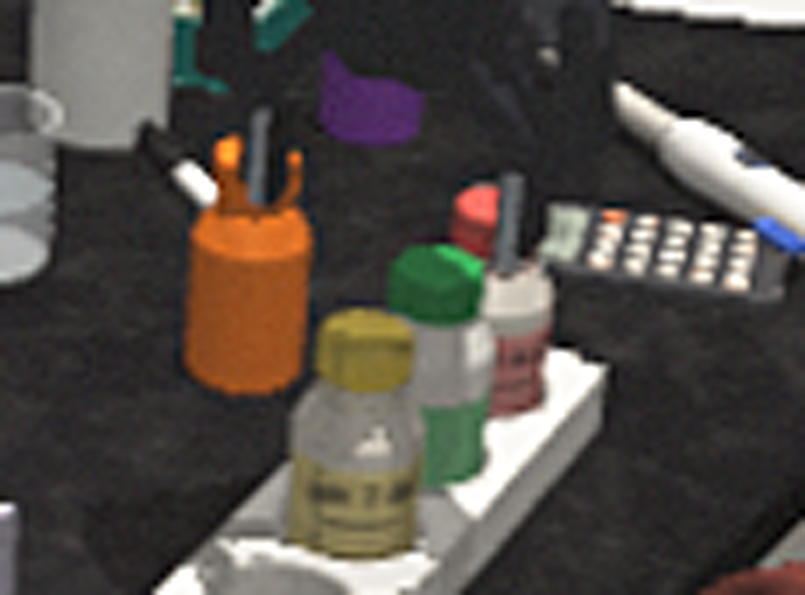

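Call:
play_rows(
  deltas=[
    [[0, 0, -0.04], 0],
    [[0, 0, -0.07], 0],
    [[0, 0, -0.088], 0],
    [[0, 0, -0.096], 0],
    [[0, 0, -0.096], 0],
  ],
)

```text
time: 11.78
tool_pos: [0.4321, -0.1608, 0.0135]
tool_rot: [-0.001, 0.666, 0.746, -0.0]
contact_force: [0.6, -0.2, 0.3]
gripper_width: 0.995
```

Call:
play_rows(
  deltas=[
    [[0, 0, 0], 0],
    [[0, 0, 0], 0],
    [[0, 0, 0], 0],
    [[0, 0, 0], 0],
  ],
  grip=-1,
)

```text
time: 12.28
tool_pos: [0.4342, -0.1622, 0.0153]
tool_rot: [0.002, 0.666, 0.746, 0.001]
contact_force: [3.4, 0.2, 3.8]
gripper_width: 0.549
```

Call:
play_rows(
  deltas=[
    [[0, 0, 0.015], 0],
    [[0, 0, 0.05], 0],
    [[0, 0, 0.1], 0],
    [[0, 0, 0.15], 0],
    [[0, 0, 0.195], 0],
  ],
)

```text
time: 12.9
tool_pos: [0.4314, -0.1613, 0.2097]
tool_rot: [-0.001, 0.666, 0.746, -0.001]
contact_force: [0.6, -0.8, -1.1]
gripper_width: 0.549
```

```bash
python3 -c "
from h import *
view('pics/c13.png',(310,110),(150,120),5)"
```

```text
12.95 [ 0.4343 -0.163   0.217 ] [0.004 0.666 0.746 0.001] [ 1.4 -0.6  3.7] 0.546
```

View pics/c13.png

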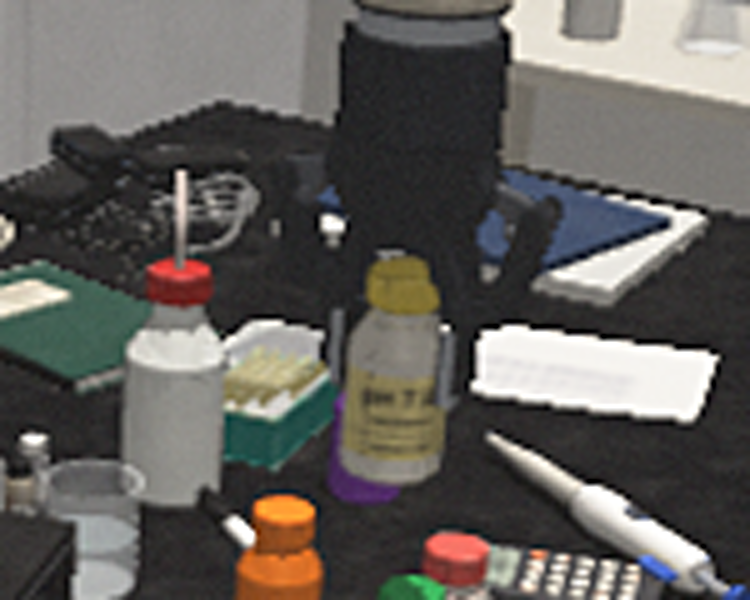

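Call:
play_rows(
  deltas=[
    [[0.004, 0.035, 0], -0.03],
    [[0.01, 0.09, 0], -0.06],
    [[0.017, 0.15, 0], -0.09],
    [[0.024, 0.21, 0], -0.13],
    [[0.031, 0.27, 0], -0.16],
  ],
)

```text
time: 13.58
tool_pos: [0.4624, 0.1099, 0.2078]
tool_rot: [-0.0, 0.724, 0.69, -0.001]
contact_force: [1.3, 0.8, 0.0]
gripper_width: 0.551
```

Call:
play_rows(
  deltas=[
    [[0.007, 0.06, 0], -0.03],
    [[0.014, 0.12, 0], -0.06],
    [[0.021, 0.18, 0], -0.09],
    [[0.026, 0.22, 0], -0.1],
    [[0.0275, 0.234, 0], -0.1],
  ],
)

```text
time: 14.2
tool_pos: [0.4899, 0.3436, 0.2072]
tool_rot: [-0.0, 0.756, 0.654, -0.002]
contact_force: [-0.1, 0.1, -1.8]
gripper_width: 0.545
```

Call:
play_rows(
  deltas=[
    [[0, 0, -0.03], 0],
    [[0, 0, -0.07], 0],
    [[0, 0, -0.095], 0],
    [[0, 0, -0.105], 0],
    [[0, 0, -0.105], 0],
  ],
)

```text
time: 14.82
tool_pos: [0.4907, 0.3416, 0.1034]
tool_rot: [-0.0, 0.757, 0.653, -0.001]
contact_force: [0.8, 0.3, -1.5]
gripper_width: 0.549
```

```bash
python3 -c "
from h import *
view('pics/c14.png',(170,270),(110,85),circs=[((.4889,.3417),.08,.028),((.4889,.3417),.10,.024)])"
```

```text
14.875 [0.4914 0.3421 0.1046] [0.    0.757 0.653 0.   ] [-0.2  0.4 -0.1] 0.55
```

View pics/c14.png

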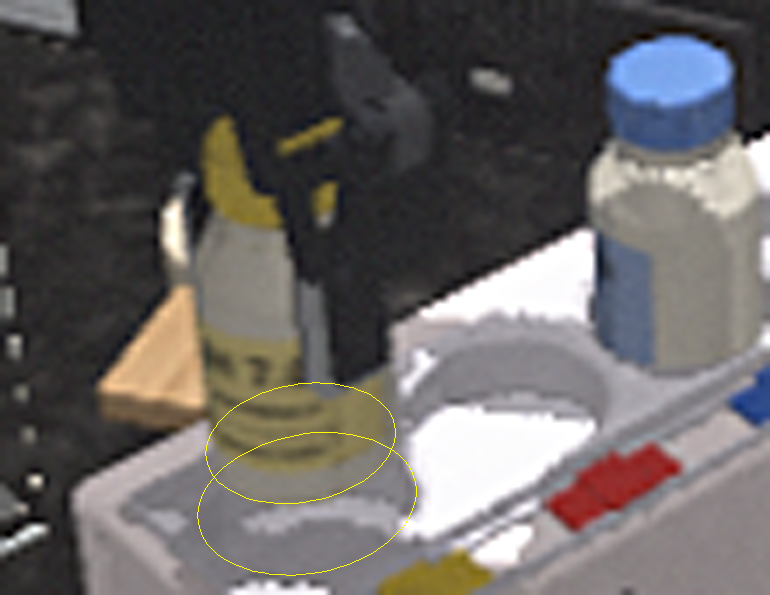

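Call:
play_rows(
  deltas=[
    [[0, 0, -0.012], 0],
    [[0, 0, -0.024], 0],
    [[0, 0, -0.033], 0],
    [[0, 0, -0.0375], 0],
    [[0, 0, -0.0375], 0],
  ],
)

```text
time: 15.5
tool_pos: [0.4908, 0.3425, 0.067]
tool_rot: [-0.0, 0.757, 0.654, -0.0]
contact_force: [-2.6, -2.4, 6.4]
gripper_width: 0.546
```

Call:
play_rows(
  deltas=[
    [[0, 0, -0.001], 0],
    [[0, 0, -0.001], 0],
    [[0, 0, -0.001], 0],
    [[0, 0, -0.001], 0],
  ],
  grip=1,
)

```text
time: 16.0
tool_pos: [0.491, 0.3424, 0.0653]
tool_rot: [-0.0, 0.757, 0.653, 0.0]
contact_force: [0.7, 1.1, 0.5]
gripper_width: 1.001
```

Call:
play_rows(
  deltas=[
    [[0, 0, 0.02], 0],
    [[0, 0, 0.06], 0],
    [[0, 0, 0.11], 0],
    [[0, 0, 0.14], 0],
    [[0, 0, 0.14], 0],
  ],
)

```text
time: 16.62
tool_pos: [0.4932, 0.3436, 0.2111]
tool_rot: [0.001, 0.757, 0.653, 0.004]
contact_force: [0.6, -0.3, -0.3]
gripper_width: 0.997
```

```bash
python3 -c "
from h import *
view('pics/c15.png',(170,260),(110,85),circs=[((.4889,.3417),.08,.028),((.4889,.3417),.11,.024)])"
```

```text
16.675 [0.4919 0.343  0.2081] [0.    0.757 0.653 0.002] [ 0.9 -0.1 -1. ] 1.001
```

View pics/c15.png

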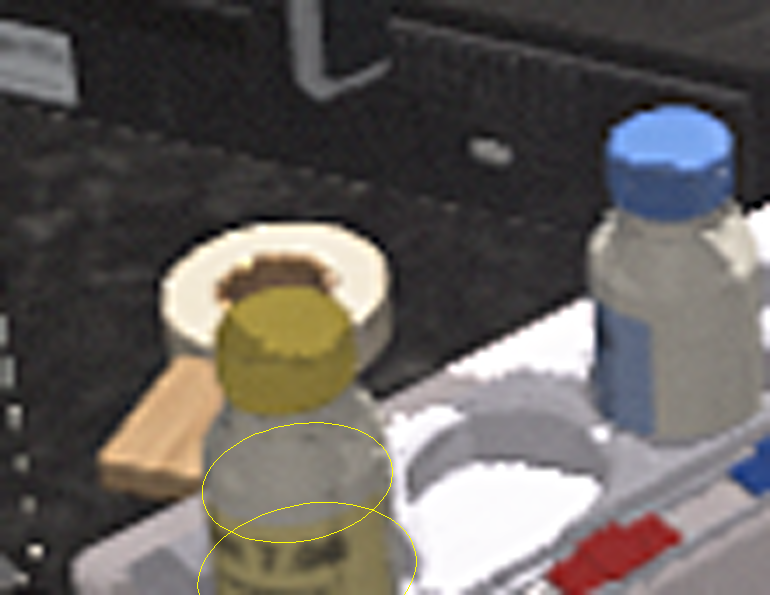

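Call:
play_rows(
  deltas=[
    [[-0.005, -0.055, 0], 0.03],
    [[-0.01, -0.115, 0], 0.06],
    [[-0.016, -0.175, 0], 0.09],
    [[-0.021, -0.235, 0], 0.12],
    [[-0.027, -0.295, 0], 0.15],
  ],
)

```text
time: 17.3
tool_pos: [0.4625, 0.0458, 0.2037]
tool_rot: [-0.001, 0.705, 0.709, -0.001]
contact_force: [0.8, -1.5, 0.7]
gripper_width: 1.005
```

Call:
play_rows(
  deltas=[
    [[-0.005, -0.06, 0], 0.03],
    [[-0.011, -0.12, 0], 0.06],
    [[-0.016, -0.18, 0], 0.09],
    [[-0.021, -0.23, 0], 0.11],
    [[-0.024, -0.27, 0], 0.11],
  ],
)

```text
time: 17.92
tool_pos: [0.4386, -0.224, 0.2036]
tool_rot: [-0.001, 0.666, 0.746, -0.0]
contact_force: [0.3, -0.8, -0.1]
gripper_width: 1.001
```

Call:
play_rows(
  deltas=[
    [[0, 0, 0], 0],
    [[0, 0, -0.04], 0],
    [[0, 0, -0.08], 0],
    [[0, 0, -0.1], 0],
    [[0, 0, -0.1], 0],
  ],
)

```text
time: 18.55
tool_pos: [0.4382, -0.2201, 0.1023]
tool_rot: [-0.003, 0.665, 0.746, -0.0]
contact_force: [1.0, -0.6, 0.5]
gripper_width: 1.005
```

```bash
python3 -c "
from h import *
view('pics/c16.png',(330,180),(115,85))"
```

```text
18.6 [ 0.4393 -0.2211  0.1042] [-0.001  0.665  0.746 -0.   ] [0.3 0.5 1.1] 1.003
```

View pics/c16.png

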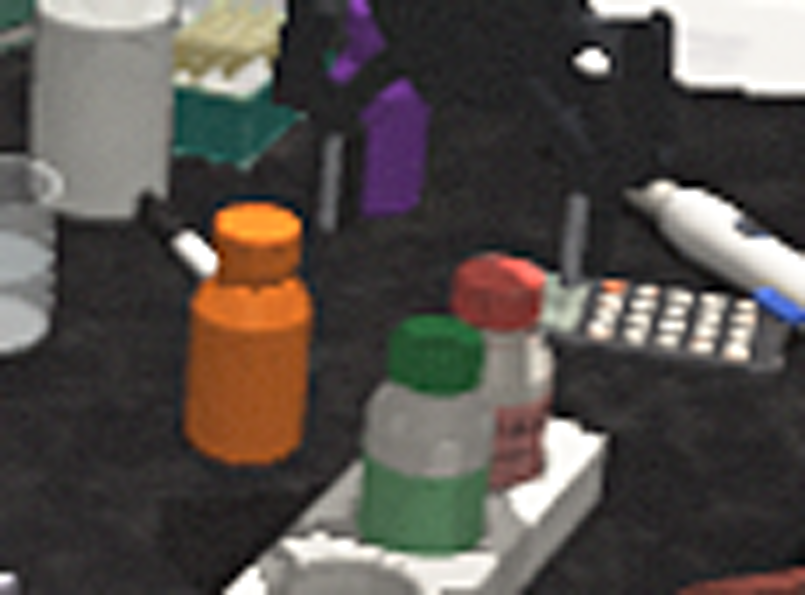

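Call:
play_rows(
  deltas=[
    [[0, 0, -0.04], 0],
    [[0, 0, -0.07], 0],
    [[0, 0, -0.085], 0],
    [[0, 0, -0.0915], 0],
    [[0, 0, -0.0915], 0],
  ],
)

```text
time: 19.23
tool_pos: [0.4406, -0.2229, 0.0147]
tool_rot: [0.001, 0.666, 0.746, 0.0]
contact_force: [-0.3, 0.2, -0.0]
gripper_width: 0.998
```

Call:
play_rows(
  deltas=[
    [[0, 0, 0], 0],
    [[0, 0, 0], 0],
    [[0, 0, 0], 0],
    [[0, 0, 0], 0],
  ],
  grip=-1,
)

```text
time: 19.73
tool_pos: [0.4417, -0.2233, 0.0153]
tool_rot: [0.002, 0.666, 0.746, 0.001]
contact_force: [5.2, 0.8, 4.5]
gripper_width: 0.549
```

Call:
play_rows(
  deltas=[
    [[0, 0, 0.015], 0],
    [[0, 0, 0.05], 0],
    [[0, 0, 0.1], 0],
    [[0, 0, 0.15], 0],
    [[0, 0, 0.195], 0],
  ],
)

```text
time: 20.35
tool_pos: [0.4387, -0.2222, 0.2096]
tool_rot: [-0.001, 0.666, 0.746, -0.001]
contact_force: [0.1, -0.5, -1.1]
gripper_width: 0.546
```

```bash
python3 -c "
from h import *
view('pics/c17.png',(310,110),(150,120),5)"
```

```text
20.4 [ 0.4416 -0.2242  0.2171] [ 0.004  0.666  0.746 -0.   ] [ 1.5 -0.9  3.5] 0.555
```

View pics/c17.png

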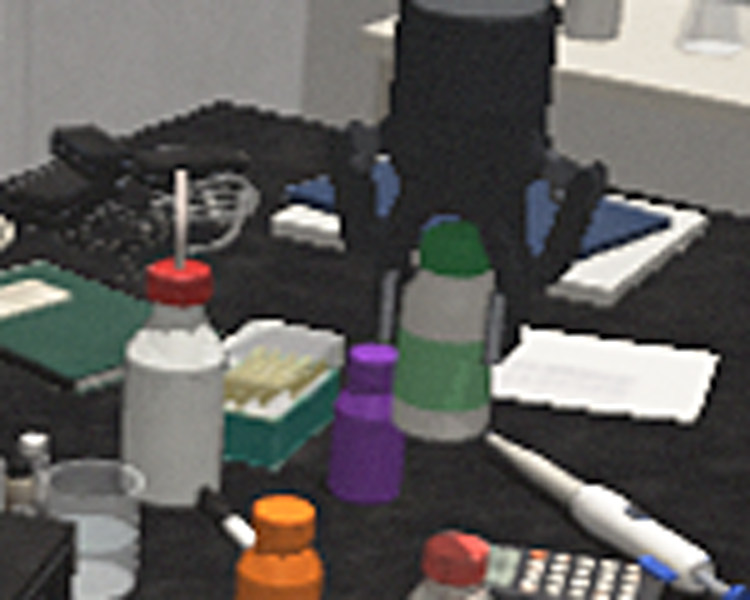

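Call:
play_rows(
  deltas=[
    [[0.002, 0.035, 0], -0.03],
    [[0.006, 0.09, 0], -0.07],
    [[0.01, 0.15, 0], -0.11],
    [[0.014, 0.21, 0], -0.15],
    [[0.018, 0.27, 0], -0.19],
  ],
)

```text
time: 21.02
tool_pos: [0.4567, 0.0489, 0.2077]
tool_rot: [-0.001, 0.734, 0.679, -0.001]
contact_force: [1.0, 0.3, -0.6]
gripper_width: 0.549
```

Call:
play_rows(
  deltas=[
    [[0.003, 0.05, 0], -0.03],
    [[0.006, 0.09, 0], -0.06],
    [[0.0068, 0.1106, 0], -0.07],
    [[0.0068, 0.1106, 0], -0.07],
  ],
)

```text
time: 21.52
tool_pos: [0.4636, 0.1585, 0.2075]
tool_rot: [-0.001, 0.756, 0.654, -0.002]
contact_force: [0.3, -0.2, -1.6]
gripper_width: 0.548
```

Call:
play_rows(
  deltas=[
    [[0, 0, -0.03], 0],
    [[0, 0, -0.07], 0],
    [[0, 0, -0.095], 0],
    [[0, 0, -0.105], 0],
    [[0, 0, -0.105], 0],
  ],
)

```text
time: 22.15
tool_pos: [0.4643, 0.1573, 0.1034]
tool_rot: [-0.0, 0.757, 0.653, -0.001]
contact_force: [0.1, -1.3, -0.9]
gripper_width: 0.55
```

```bash
python3 -c "
from h import *
view('pics/c18.png',(250,230),(110,85),circs=[((.4628,.1575),.08,.028),((.4628,.1575),.10,.024)])"
```

```text
22.2 [0.4652 0.1576 0.1045] [0.    0.757 0.653 0.   ] [ 0.6  0.8 -1.2] 0.551
```

View pics/c18.png

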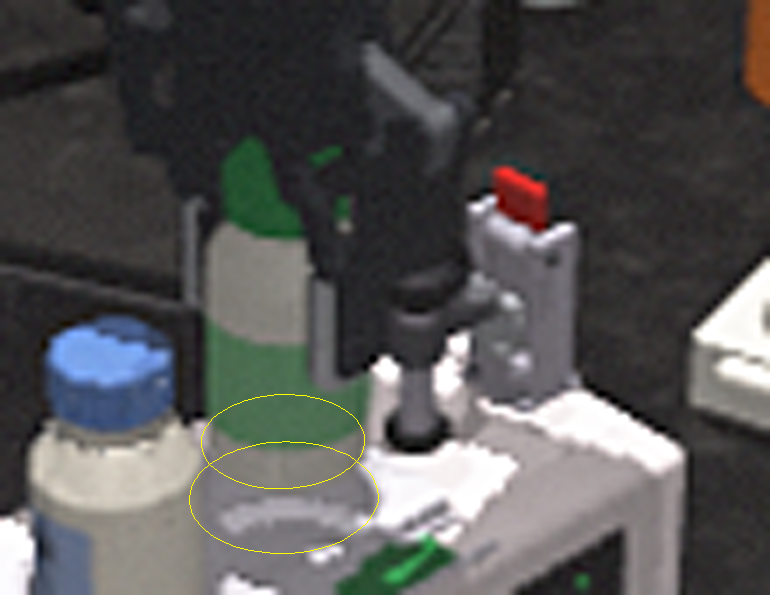

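Call:
play_rows(
  deltas=[
    [[0, 0.001, -0.012], 0],
    [[0, 0.001, -0.024], 0],
    [[0, 0.001, -0.033], 0],
    [[0, 0.001, -0.0375], 0],
    [[0, 0.001, -0.0375], 0],
  ],
)

```text
time: 22.82
tool_pos: [0.4645, 0.1591, 0.0667]
tool_rot: [-0.0, 0.757, 0.654, -0.001]
contact_force: [-2.7, -0.5, 4.7]
gripper_width: 0.549
```

Call:
play_rows(
  deltas=[
    [[0, 0, -0.001], 0],
    [[0, 0, -0.001], 0],
    [[0, 0, -0.001], 0],
    [[0, 0, -0.001], 0],
  ],
  grip=1,
)

```text
time: 23.32
tool_pos: [0.4649, 0.159, 0.0654]
tool_rot: [0.0, 0.757, 0.653, 0.0]
contact_force: [0.3, 0.7, 0.5]
gripper_width: 0.999
```

Call:
play_rows(
  deltas=[
    [[0, 0, 0.02], 0],
    [[0, 0, 0.06], 0],
    [[0, 0, 0.11], 0],
    [[0, 0, 0.14], 0],
    [[0, 0, 0.14], 0],
  ],
)

```text
time: 23.95
tool_pos: [0.4667, 0.1594, 0.2089]
tool_rot: [0.002, 0.757, 0.653, 0.003]
contact_force: [1.3, 0.3, -0.7]
gripper_width: 1.0
```

```bash
python3 -c "
from h import *
view('pics/c19.png',(250,220),(110,85),circs=[((.4628,.1575),.08,.028),((.4628,.1575),.11,.024)])"
```

```text
24.0 [0.4654 0.1591 0.2064] [0.001 0.757 0.653 0.001] [-0.2 -0.3 -0.6] 0.998
```

View pics/c19.png

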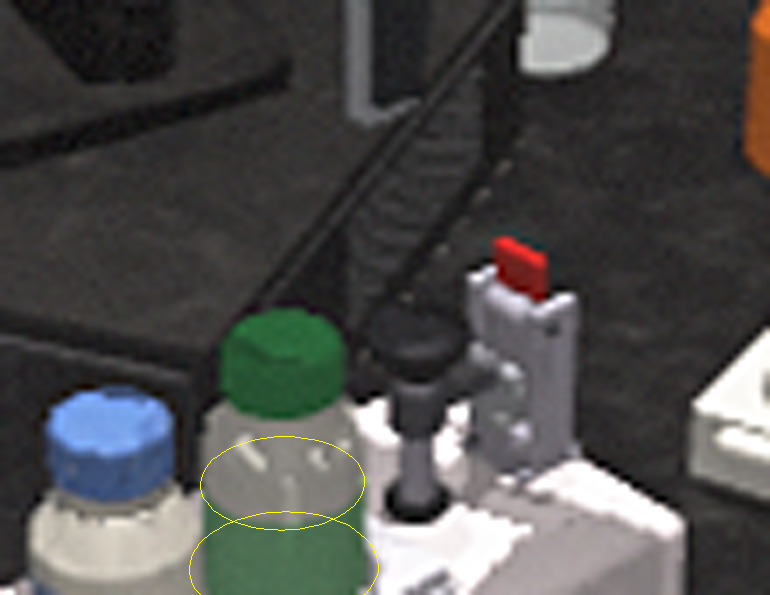

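Call:
play_rows(
  deltas=[
    [[-0.002, -0.055, 0], 0.03],
    [[-0.004, -0.115, 0], 0.07],
    [[-0.007, -0.175, 0], 0.1],
    [[-0.009, -0.235, 0], 0.14],
    [[-0.011, -0.295, 0], 0.18],
  ],
)

```text
time: 24.62
tool_pos: [0.4524, -0.1374, 0.203]
tool_rot: [-0.002, 0.695, 0.719, -0.0]
contact_force: [0.8, -0.2, -0.9]
gripper_width: 1.001
```

Call:
play_rows(
  deltas=[
    [[-0.002, -0.06, 0], 0.03],
    [[-0.004, -0.11, 0], 0.06],
    [[-0.0064, -0.1484, 0], 0.08],
    [[-0.0064, -0.1484, -0.02], 0.08],
    [[-0.0064, -0.1484, -0.06], 0.08],
  ],
)

```text
time: 25.25
tool_pos: [0.4475, -0.2842, 0.144]
tool_rot: [0.0, 0.666, 0.746, 0.0]
contact_force: [0.7, -1.0, -0.4]
gripper_width: 1.0
```

Call:
play_rows(
  deltas=[
    [[0, 0, -0.03], 0],
    [[0, 0, -0.04], 0],
    [[0, 0, -0.04], 0],
  ],
)

```text
time: 25.62
tool_pos: [0.4468, -0.283, 0.1039]
tool_rot: [-0.001, 0.666, 0.746, 0.0]
contact_force: [-0.0, -0.6, 0.9]
gripper_width: 1.0
```

```bash
python3 -c "
from h import *
view('pics/c20.png',(330,160),(115,85))"
```

```text
25.675 [ 0.4475 -0.2839  0.1054] [-0.     0.666  0.746  0.   ] [-0.5  1.1  0.7] 0.997
```

View pics/c20.png

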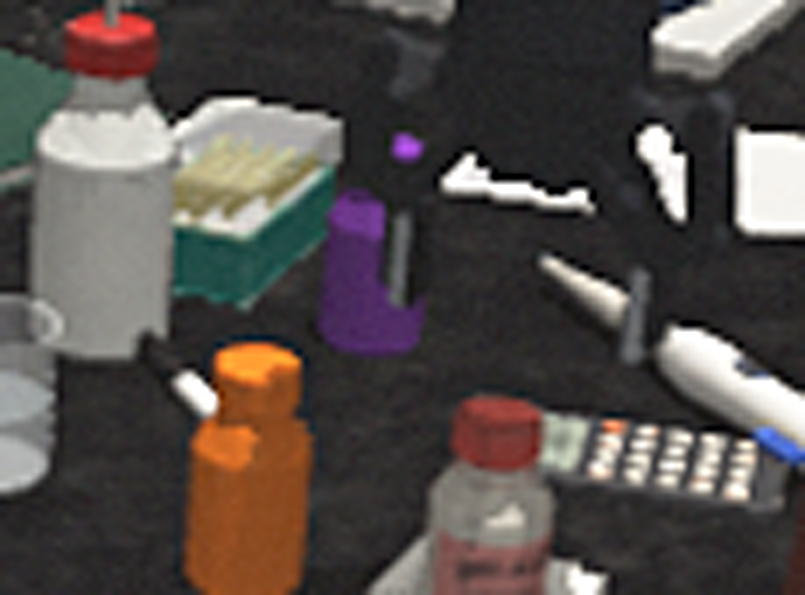

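Call:
play_rows(
  deltas=[
    [[0, 0, -0.04], 0],
    [[0, 0, -0.07], 0],
    [[0, 0, -0.085], 0],
    [[0, 0, -0.0915], 0],
    [[0, 0, -0.0915], 0],
  ],
)

```text
time: 26.3
tool_pos: [0.448, -0.2848, 0.0148]
tool_rot: [0.001, 0.666, 0.746, 0.0]
contact_force: [-0.1, -0.0, -0.4]
gripper_width: 1.002
```

Call:
play_rows(
  deltas=[
    [[0, 0, 0], 0],
    [[0, 0, 0], 0],
    [[0, 0, 0], 0],
    [[0, 0, 0], 0],
  ],
  grip=-1,
)

```text
time: 26.8
tool_pos: [0.4493, -0.2852, 0.0154]
tool_rot: [0.002, 0.666, 0.746, 0.001]
contact_force: [6.1, -0.5, 4.1]
gripper_width: 0.551
```

Call:
play_rows(
  deltas=[
    [[0, 0, 0.015], 0],
    [[0, 0, 0.05], 0],
    [[0, 0, 0.1], 0],
    [[0, 0, 0.15], 0],
    [[0, 0, 0.195], 0],
  ],
)

```text
time: 27.42
tool_pos: [0.4462, -0.284, 0.2097]
tool_rot: [-0.001, 0.666, 0.746, -0.001]
contact_force: [0.6, -0.1, -0.3]
gripper_width: 0.547
```

```bash
python3 -c "
from h import *
view('pics/c21.png',(310,90),(150,120),5)"
```

```text
27.475 [ 0.4489 -0.2862  0.2173] [ 0.004  0.666  0.746 -0.   ] [ 2.  -1.3  3.8] 0.549
```

View pics/c21.png

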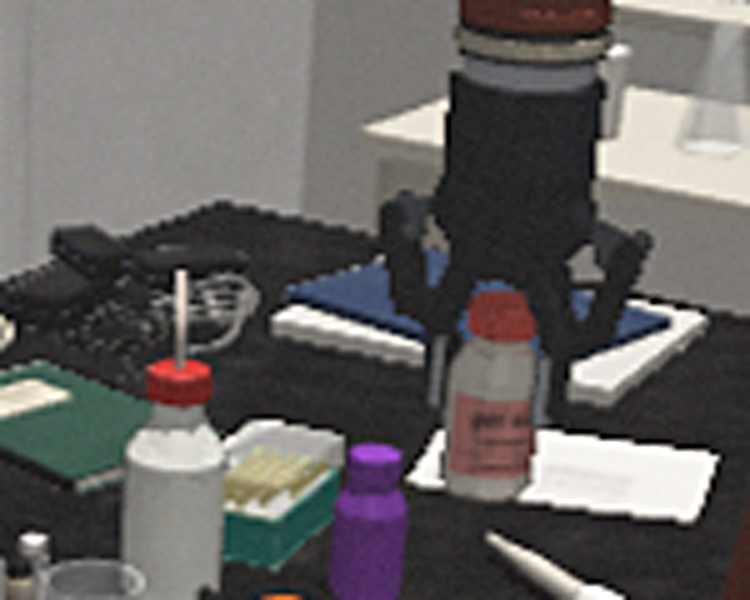

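Call:
play_rows(
  deltas=[
    [[0.002, 0.035, 0], -0.02],
    [[0.006, 0.095, 0], -0.05],
    [[0.01, 0.155, 0], -0.08],
    [[0.013, 0.215, 0], -0.11],
    [[0.017, 0.275, 0], -0.13],
  ],
)

```text
time: 28.1
tool_pos: [0.463, -0.0078, 0.2077]
tool_rot: [-0.001, 0.713, 0.701, -0.001]
contact_force: [1.5, 0.4, -0.9]
gripper_width: 0.548
```

Call:
play_rows(
  deltas=[
    [[0.0035, 0.06, 0], -0.03],
    [[0.007, 0.12, 0], -0.06],
    [[0.0105, 0.18, 0], -0.09],
    [[0.014, 0.24, 0], -0.12],
    [[0.017, 0.28, 0], -0.13],
  ],
)

```text
time: 28.72
tool_pos: [0.4801, 0.2723, 0.2074]
tool_rot: [-0.0, 0.756, 0.654, -0.002]
contact_force: [0.7, -0.5, -0.5]
gripper_width: 0.55
```

Call:
play_rows(
  deltas=[
    [[0.0008, 0.0104, 0], 0],
    [[0.0008, 0.0104, -0.03], 0],
    [[0.0008, 0.0104, -0.07], 0],
    [[0.0008, 0.0104, -0.095], 0],
    [[0.0008, 0.0104, -0.105], 0],
  ],
)

```text
time: 29.35
tool_pos: [0.4805, 0.2792, 0.1011]
tool_rot: [-0.0, 0.757, 0.653, -0.003]
contact_force: [0.1, -0.6, -1.0]
gripper_width: 0.55
```

```bash
python3 -c "
from h import *
view('pics/c22.png',(190,250),(110,85),circs=[((.4802,.2803),.08,.028),((.4802,.2803),.10,.024)])"
```

```text
29.4 [0.4806 0.2794 0.1009] [-0.     0.757  0.653 -0.003] [-0.7  0.5 -2. ] 0.547
```

View pics/c22.png

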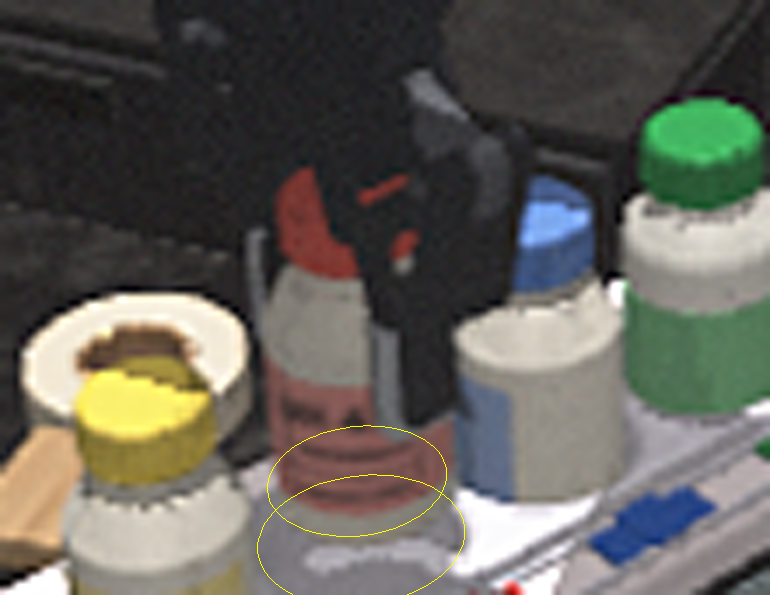

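Call:
play_rows(
  deltas=[
    [[0, 0.0005, -0.008], 0],
    [[0, 0.0005, -0.022], 0],
    [[0, 0.0005, -0.033], 0],
    [[0, 0.0005, -0.0375], 0],
    [[0, 0.0005, -0.0375], 0],
  ],
)

```text
time: 30.02
tool_pos: [0.482, 0.2816, 0.0667]
tool_rot: [-0.0, 0.757, 0.654, -0.0]
contact_force: [-2.9, -1.3, 4.2]
gripper_width: 0.55
```

Call:
play_rows(
  deltas=[
    [[0, 0, -0.001], 0],
    [[0, 0, -0.001], 0],
    [[0, 0, -0.001], 0],
    [[0, 0, -0.001], 0],
  ],
  grip=1,
)

```text
time: 30.52
tool_pos: [0.4822, 0.2816, 0.0654]
tool_rot: [0.0, 0.757, 0.653, 0.0]
contact_force: [0.1, 0.0, 0.1]
gripper_width: 1.001
```

Call:
play_rows(
  deltas=[
    [[0, 0, 0.02], 0],
    [[0, 0, 0.06], 0],
    [[0, 0, 0.11], 0],
    [[0, 0, 0.14], 0],
    [[0, 0, 0.14], 0],
  ],
)

```text
time: 31.15
tool_pos: [0.4844, 0.2825, 0.2109]
tool_rot: [0.001, 0.757, 0.653, 0.004]
contact_force: [0.0, -0.9, 0.1]
gripper_width: 1.001
```

```bash
python3 -c "
from h import *
view('pics/c23.png',(180,240),(165,125),4.6,circs=[((.4802,.2803),.08,.028),((.4802,.2803),.11,.024)])
im,d=grab_frame('top');cv2.imwrite('pics/d23.png',im)"
```

```text
31.2 [0.4832 0.2819 0.208 ] [0.001 0.757 0.653 0.002] [-0.6 -0.2 -0.7] 0.996
```

View pics/c23.png

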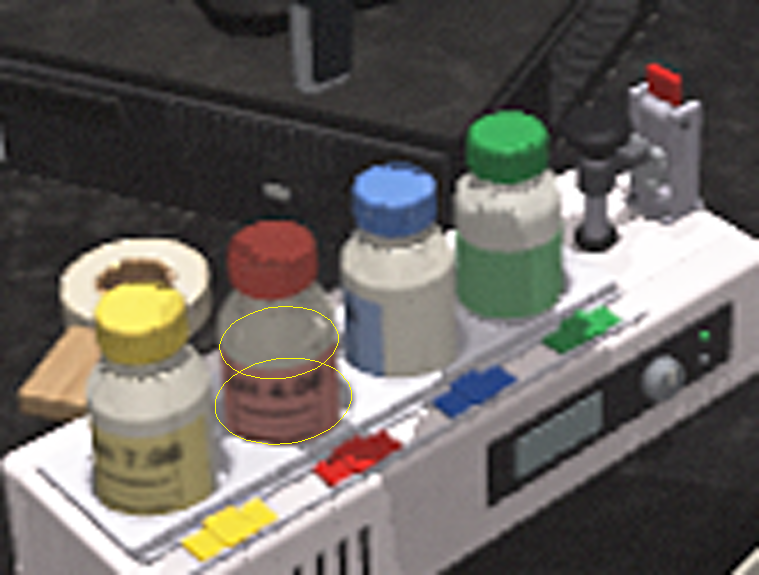

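Call:
play_rows(
  deltas=[
    [[-0.008, -0.055, 0], 0],
    [[-0.016, -0.11, 0], 0],
    [[-0.023, -0.16, 0], 0],
    [[-0.025, -0.176, 0], 0],
    [[-0.025, -0.176, -0.02], 0],
  ],
  grip=-1,
)

```text
time: 31.88
tool_pos: [0.458, 0.1052, 0.1854]
tool_rot: [0.001, 0.758, 0.653, 0.001]
contact_force: [1.0, 0.9, 0.3]
gripper_width: -0.001
```

Call:
play_rows(
  deltas=[
    [[0, 0, -0.02], 0],
    [[0, 0, -0.04], 0],
    [[0, 0, -0.055], 0],
    [[0, 0, -0.055], 0],
  ],
)

```text
time: 32.38
tool_pos: [0.4559, 0.1059, 0.1282]
tool_rot: [-0.001, 0.757, 0.654, -0.002]
contact_force: [0.2, -0.3, -0.0]
gripper_width: -0.003
```

```bash
python3 -c "
from h import *
view('pics/c24.png',(250,210),(110,85),circs=[((.4552,.104),.142,.017),((.4552,.104),.16,.005)])"
```

```text
32.425 [0.4568 0.1058 0.1296] [-0.     0.757  0.654 -0.001] [ 0.3 -0.4 -0.1] -0.004
```

View pics/c24.png

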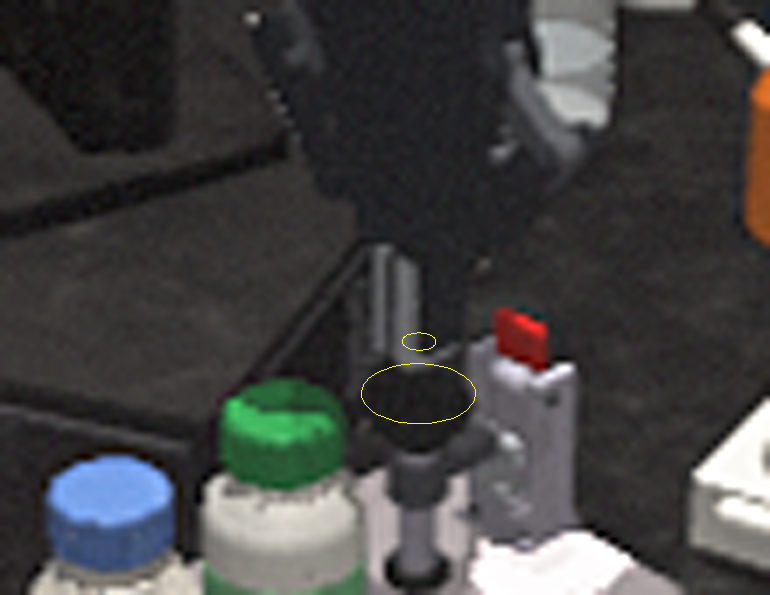

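Call:
play_rows(
  deltas=[
    [[0, 0, -0.01], 0],
    [[0, 0, -0.018], 0],
    [[0, 0, -0.024], 0],
    [[0, 0, -0.03], 0],
    [[0, 0, -0.036], 0],
  ],
)

```text
time: 33.05
tool_pos: [0.4577, 0.1055, 0.0957]
tool_rot: [0.0, 0.757, 0.653, 0.0]
contact_force: [-3.2, -0.8, 9.2]
gripper_width: -0.005
```

Call:
play_rows(
  deltas=[
    [[0, 0, -0.003], 0],
    [[0, 0, -0.006], 0],
    [[0, 0, -0.006], 0],
  ],
)

```text
time: 33.42
tool_pos: [0.4576, 0.1055, 0.0894]
tool_rot: [0.0, 0.757, 0.653, 0.0]
contact_force: [-2.5, -0.4, 5.9]
gripper_width: -0.003
```

```bash
python3 -c "
from h import *
view('pics/c25.png',(250,210),(110,85))"
```

```text
33.475 [0.4576 0.1055 0.0894] [0.    0.757 0.653 0.   ] [-2.   0.2  5.6] 0.001
```

View pics/c25.png

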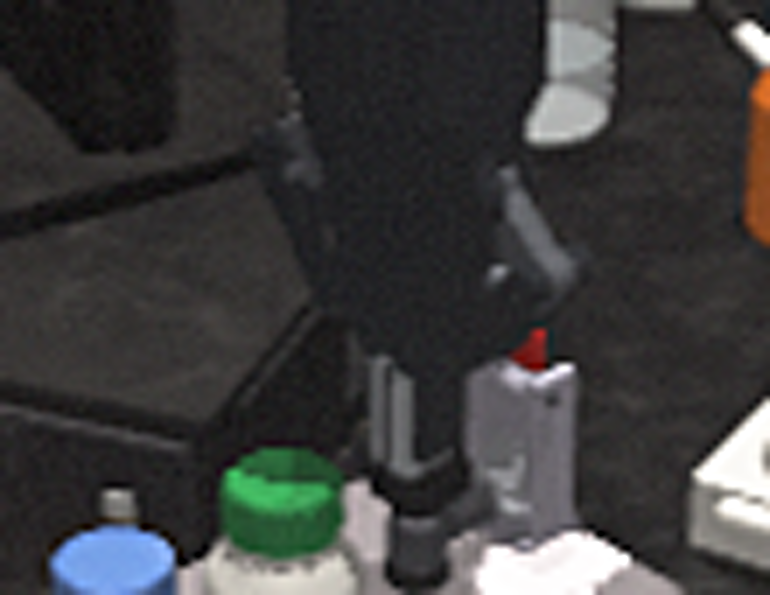

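Call:
play_rows(
  deltas=[
    [[0, 0, -0.002], 0],
    [[0, 0, -0.004], 0],
    [[0, 0, -0.004], 0],
  ],
)

```text
time: 33.85
tool_pos: [0.4577, 0.1055, 0.0865]
tool_rot: [0.0, 0.757, 0.653, 0.0]
contact_force: [-6.0, -1.2, 12.1]
gripper_width: 0.003
```

Call:
play_rows(
  deltas=[
    [[0, 0, -0.002], 0],
    [[0, 0, -0.003], 0],
    [[0, 0, -0.003], 0],
  ],
)

```text
time: 34.22
tool_pos: [0.4579, 0.1054, 0.0864]
tool_rot: [0.0, 0.757, 0.654, -0.0]
contact_force: [-14.0, -1.2, 27.5]
gripper_width: -0.001
```

Call:
play_rows(
  deltas=[
    [[0, 0, 0.005], 0],
    [[0, 0, 0.012], 0],
    [[0, 0, 0.02], 0],
    [[0, 0, 0.04], 0],
  ],
)

```text
time: 34.72
tool_pos: [0.456, 0.1054, 0.1203]
tool_rot: [-0.001, 0.757, 0.653, -0.001]
contact_force: [-0.2, 0.4, -0.1]
gripper_width: 0.001
```

Call:
play_rows(
  deltas=[
    [[0, 0, 0.05], 0],
    [[0, 0, 0.1], 0],
    [[0, -0.04, 0.13], 0],
    [[-0.02, -0.1, 0.13], 0],
    [[-0.02, -0.15, 0.13], 0],
  ],
)

```text
time: 35.35
tool_pos: [0.4366, -0.0459, 0.252]
tool_rot: [0.001, 0.757, 0.654, 0.0]
contact_force: [0.9, 0.5, -0.7]
gripper_width: -0.002
```

```bash
python3 -c "
from h import *
view('pics/c26.png',(180,240),(165,125),4.6)
im,d=grab_frame('side')
vv,uu=np.mgrid[:480,:640];P=dep('side',d,uu,vv)
for n,c in dict(y=(.4889,.3417),r=(.4802,.2803),b=(.4715,.2189),g=(.4628,.1575),knob=(.4552,.104)).items():
    m=(np.hypot(P[...,0]-c[0],P[...,1]-c[1])<.014); print(n,np.percentile(P[m][:,2],97).round(4))
im,d=grab_frame('top');P=dep('top',d,uu,vv);cv2.imwrite('pics/d26.png',cv2.resize(im[220:330,125:275],None,fx=5,fy=5))
for n,c in dict(y=(.491,.34),r=(.482,.279),b=(.473,.217),g=(.464,.156),knob=(.456,.102)).items():
    m=(np.hypot(P[...,0]-c[0],P[...,1]-c[1])<.014); print(n,np.percentile(P[m][:,2],90).round(4))
"
```

```text
35.4 [ 0.4365 -0.051   0.2515] [ 0.002  0.759  0.651 -0.001] [ 1.  -2.7 -0.5] -0.001
y 0.1375
r 0.1373
b 0.1374
g 0.1377
knob 0.1194
y 0.1399
r 0.14
b 0.1394
g 0.1409
knob 0.1226
```

View pics/c26.png

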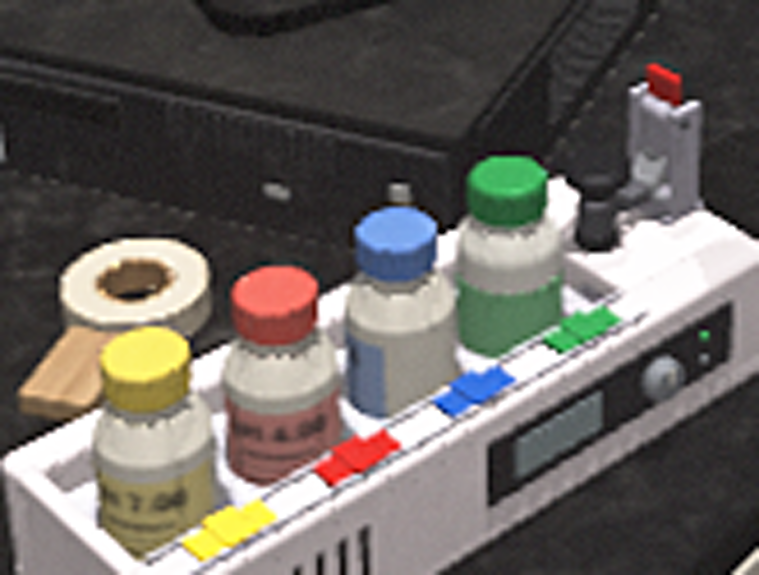

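View pics/d26.png

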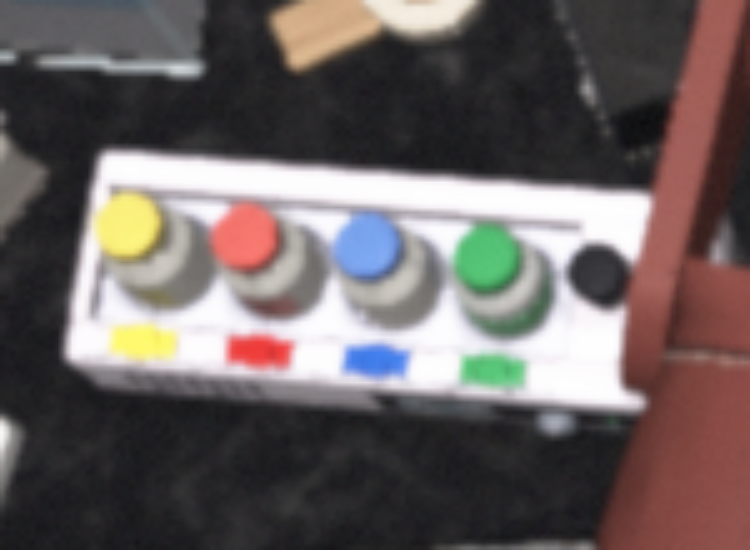

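The carrier is latched about 22 mm down, all four bottles stand upright in their own sockets, and the robot is clear. I'll let it settle for a moment, then hand the job in.

Call:
play_rows(
  deltas=[
    [[0, 0, 0], 0],
    [[0, 0, 0], 0],
    [[0, 0, 0], 0],
  ],
)

```text
time: 35.88
tool_pos: [0.4373, -0.0435, 0.2513]
tool_rot: [-0.0, 0.756, 0.654, -0.0]
contact_force: [-0.7, 0.2, 0.0]
gripper_width: 0.001
```

```bash
python3 -c "
from h import *
s=status.state();print(s['time'],s['tool_pos'],s['contact_force'])
print(ticket.job_done())"
```

```text
35.875 [ 0.43726933 -0.04350376  0.25130279] [-0.74400688  0.19213383  0.01701134]
the job is handed in; nothing more can be done
None
```

All four bottles are in the sockets of their own cap colours. The carrier is down and held by the catch, and I handed the job in at about 36 s of the 128 s allowed.

I moved blue, yellow, green and red one at a time. Then I pressed the knob with closed fingers until the carrier reached its bottom stop, peaking at about 27 N on the wrist, and let go.

**Last checks, after letting go:**
- **Carrier:** cap tops measured 0.137–0.141 m and the knob 0.119–0.123 m. Raised, they would be about 0.160 m and 0.142 m, so the carrier is roughly 20–23 mm down. The limit is 19 mm.
- **Bottles:** in both camera views they look upright and centred beside their own clips.
- **Robot:** clear of everything, with contact force below 1 N.

**Disagreements:**
- **Tool height:** the cameras showed the gripper about 28 mm higher than the reported TCP height. I trusted the cameras for all grasp and place heights, and the grasps and seating confirmed it.
- **Cameras:** the side and top cameras differed by about 2–4 mm in the horizontal plane. I averaged the two and checked each placement against the socket in the side view.

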